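# Leak-test a lens: shut the chamber lid and hold the vacuum pump drawn

### The arm

A 7-joint arm with a two-finger parallel gripper is mounted at the origin on a cart in front of the work surface, level with it; the furniture and walls round the work are solid. World frame = base frame: x ahead of the robot, y to its left, z up, the work surface at z = 0. Lengths are in m, angles in rad, forces in N, time in s.
With the tool pointing down it reaches from about 0.425 to 0.925 m from the base axis. Payload 6.8 kg.
Tool frame: the origin (TCP) lies on the centre line of the jaws, within the pads' length; the fingertips stand 19 mm ahead of it and the grasp point (between the pads) is the TCP; z points along the fingers, y is the line along which they close (so a half turn about z gives the same grasp; the last joint's range is limited). The gripper opens to 85 mm and grips with 20 to 120 N. Pads are 22 mm wide; open, the fingers measure 114 mm over their backs; the gripper's body (76 mm by 85 mm) begins 54 mm behind the grasp point. The pads swing forward as they close: fully open they stand 13 mm farther back than shut.
Start: joints at [-1.298, 0.477, 0.022, 1.555, -0.011, 1.109, -0.083], TCP at [0.251, 0.627, 0.227] pointing down, gripper open.
Joint ranges: [-2.96, 2.96], [-0.34, 2.1], [-1.41, 1.46], [0.24, 2.44], [-1.37, 4.51], [0.17, 1.92], [-2.96, 2.96]. Speed limits (rad/s): [2.39, 2.39, 3.14, 3.14, 3.14, 3.14, 3.14].

### API

Orientations are given as a unit quaternion [x, y, z, w].
In Python, from workcell import ctrl gives the robot as it stands.
- The arm moves only by the tool apply_moves, never from a script. Its argument "deltas" is a list of rows, each an object with "fingers": the opening, from -1 (shut) to 1 (fully open); "delta_pos": the shift along the tool's x, y, z as a fraction of full scale, a list of three; "dr": the turn, a rotation vector about the tool's x, y, z as a fraction of full scale, a list of three. A call has 1 to 10 rows; each row shifts and turns the commanded pose from where the row before left it, along the tool's axes as they then stand; what a row does not reach is not made up. Full scale, the value 1, is 20 mm for a shift and 10 degrees for a turn. A row lasts 1/8 s, in which the tool goes at most 62.5 mm and 10.7 degrees, less where a joint would pass 70% of its speed; a pose out of reach is approached as far as the arm can. A call with a number of a shift or a turn outside -1 to 1 is refused whole. A call with a gripper value outside its range is refused whole. The fingers move at their own pace and stop on an object; the grip force is fixed at half the most. Time passes only in rows, so rows that do not move let the fingers close. It gives the time, the measured TCP pose, the force, the opening and the grip force at its end, in the units of the state.
- ctrl.get_obs(): the state, without advancing time (a new reading comes with each control period).
- ctrl.get_image(name): name is "scene" or "side" or "wrist"; returns a dict with "color" (480x640x3 uint8, red, green, blue), "mtx" (3x3 intrinsics, pixels), "rvec" (rotation vector, rad) and "tvec" (3), from world to camera coordinates, as OpenCV has them; the wrist camera has in their place "mount" (4x4, takes a point from camera to tool coordinates, whose origin is the TCP and whose axes are the flange's). Camera axes: x right, y down, z forward; pixel columns grow to the right and rows downward; lengths in m; the calibration is good to about 2 mm. A picture is of the moment at which its call begins: read the wrist's pose just before it. There is no depth.
- ctrl.finish_job(): hands the job in; it is judged then, once.
The state is a dict: "clock": time; "q": joint angles; "joint_velocities": joint speeds; "joint_efforts": joint torques, N m; "eef_pos": TCP position; "tool_rot": TCP orientation; "ft_force": force on the tool from outside, world axes, zero at the start; "torque": the same for the moment, N m; "finger_gap": opening from 0.0 (shut) to 1.0 (fully open); "grasp_force": force on a finger pad.
Only numpy, scipy, OpenCV 4.12 (cv2) and the standard library are available. Lean on these libraries where they do the work, as an engineer would, in place of code of your own. Each camera call takes 0.05 s, during which the arm holds its last target. There are 200 camera calls.

### The job

The sealed lens unit in the bench leak tester is ready for its vacuum test. Lower the chamber's hinged lid until it lies fully shut, and only then grip the T-handle of the leaning hand pump and draw the rod out, in line with its barrel and without forcing it sideways, until the whole red band on the rod has just come out of the brass gland. Finish holding it there, with the handle still in the gripper, because the spring inside pulls the rod back; leave the lens in the chamber and do not disturb the things standing around.

Things in the scene. Friction and masses are not known exactly. Their poses are not given: they have to be found in the camera images.
- tester: Fixed leak tester, grey plate 200 (x) x 290 (y) x 18 mm. Origin under the plate's centre, front is -x. Aluminium chamber 140 x 130 mm, open top, centred at (-20, -62), walls 12 mm, rim at z = 88 mm. Pump barrel, 37 mm thick, centred at y = 90, leans 20 deg towards -x. Gauge (43 mm dial, top at z = 131 mm) at (62, 38).
- gland: Brass gland nut, 35 mm diameter, on top of the pump barrel, fixed to the tester at its (20, 90, 158) mm. Origin: centre of its top face, where the rod comes out. z axis = axis of pump and rod, up and out, leaning 0.35 rad from vertical towards the tester's -x; y axis = the tester's y. Rod bore 13.6 mm wide, 24 mm deep; over 30 N on the rod here is forcing it.
- rod: Loose pump rod: 12 mm steel stem, black 26 mm piston in the barrel, round black T-bar 16 mm thick, 64 mm long. Origin: middle of the T-bar; z along the stem, outwards; y along the bar. T-bar centre is 45 mm from the gland face when home; 85 mm when the lower edge of the 8 mm wide red band is level with it. Stop at 107 mm. Spring pull 2.4 N at home, 7.2 N at 85 mm; rod 0.1 to 0.2 kg.
- lid (a joint): Angle of the lid, rad: 0 shut flat on the chamber, grows as its front edge rises, up to 1.5. Stiff hinge (0.45 N m) at the chamber's back: the lid stays where it is left. Starts between 0.55 and 1.05.
- lid_hinge (a point): Point on the lid's hinge axis, at mid width, fixed to the tester at its (58, -62, 93) mm. The axis runs along the tester's y.
- lid_front (a point): On the lid's outer face (the top when shut), at mid width, 140 mm from the hinge axis and 9 mm above it when shut. Its z axis is that face's normal. The lid is 134 mm wide, 12 mm thick, an aluminium frame with a clear window, ends 150 mm from the axis; a black lip 50 mm wide, 8 mm thick sticks out 22 mm more.
- chamber_floor (a point): Centre of the black rubber rest on the floor of the chamber, 34 mm above the bench, where the lens stands.
- lens: Black lens unit with a thin red ring, 55 mm diameter, 48 mm tall, standing loose in the chamber. Origin: centre of its underside.
- swab_pot: Grey pot of white swabs, 64 mm diameter, 85 mm tall, standing on the bench. Origin under its centre. Bystander.
- kapton: Roll of orange tape, 57 mm diameter, 12 mm tall, lying flat. Origin under its centre. Bystander.
- parts_tray: Small blue parts tray, 74 x 94 x 26 mm. Origin under its centre. Bystander.
- hex_keys: Set of hex keys in a red holder, 101 x 59 x 16 mm, lying flat. Origin under its centre. Bystander.
Mind the look-alikes: they are no part of the job. What is shaped like the lens but brown or orange is not meant.

How it is judged:
By the outcome, as a careful person would: the job done as asked, in the order asked, and still so for the second after the job is handed in, while the arm keeps its last pose, push and grip.
It also fails if it takes over 45 s, if anything falls off the work surface, if the arm or the gripper's body presses on something with over 40 N, if the wrist force passes 120 N, or if a joint passes its speed limit or range.

## Working session

There is one attempt and no reset: what is moved stays moved. The work goes in short steps, Python scripts to look and compute and a tool call to move; the robot and the scene stay as the last step left them, time stands still between calls to the robot, and variables do not carry over. Pictures are saved under pics/ and viewed, at most 10 in all, crops included, and the job is handed in when it is done.

Besides the shell and the picture viewer there is one more tool, called after "Emit:" by a JSON object that holds its "fn" and its "kwargs". apply_moves: Moves the arm, as the interface text tells. Shift numbers are shares of 20 mm and turn numbers shares of 10 degrees, none past 1 either way. Its arguments: {"type":"object","properties":{"deltas":{"type":"array","items":{"type":"object","properties":{"fingers":{"type":"number"},"delta_pos":{"type":"array","items":{"type":"number","minimum":-1,"maximum":1}},"dr":{"type":"array","items":{"type":"number","minimum":-1,"maximum":1}}}}}},"required":["deltas"]}

```bash
mkdir -p pics
python3 - <<'E'
from workcell import ctrl
import cv2,json,numpy as np
o=ctrl.get_obs();print(o)
for n in ["scene","side"]:
    i=ctrl.get_image(n);cv2.imwrite(f"pics/{n}0.png",i["color"][:,:,::-1])
    np.savez(f"pics/{n}0.npz",**i);print(n,i["mtx"],i["rvec"],i["tvec"])
E
ls
```

```text
{'clock': 0.0, 'q': array([-1.29806861,  0.47778999,  0.02235987,  1.55642847, -0.01150275,
        1.10930394, -0.08306024]), 'joint_velocities': array([-4.27794911e-04,  2.64259545e-05,  1.04377065e-03, -1.97675374e-03,
       -2.35154781e-04,  1.74216806e-03,  3.96476917e-05]), 'joint_efforts': array([ 1.55887506e-04, -5.96440387e+01,  1.60799559e+00, -2.81205332e+01,
        1.24659602e-02,  9.08368849e-03,  2.68629556e-06]), 'eef_pos': array([0.25069549, 0.62608455, 0.2257426 ]), 'tool_rot': array([ 1.89244360e-01,  9.81929611e-01, -8.94952625e-04, -1.01132930e-04]), 'ft_force': array([-0.28034381,  0.2876724 ,  0.70459685]), 'torque': array([ 0.05003273, -0.01683249,  0.00442862]), 'grasp_force': 0.0, 'finger_gap': 0.9981316971107935}
scene [[487.73833883   0.         330.85208211]
 [  0.         487.73833883 245.84771375]
 [  0.           0.           1.        ]] [ 2.0618648  -0.56194673  0.34300241] [-0.50983742  0.14231447  1.33871887]
side [[580.65758562   0.         327.42215008]
 [  0.         580.65758562 242.76544891]
 [  0.           0.           1.        ]] [-0.00914571  2.8514656  -1.3109599 ] [0.47843455 0.2084172  1.81828993]
pics
```

View pics/scene0.png

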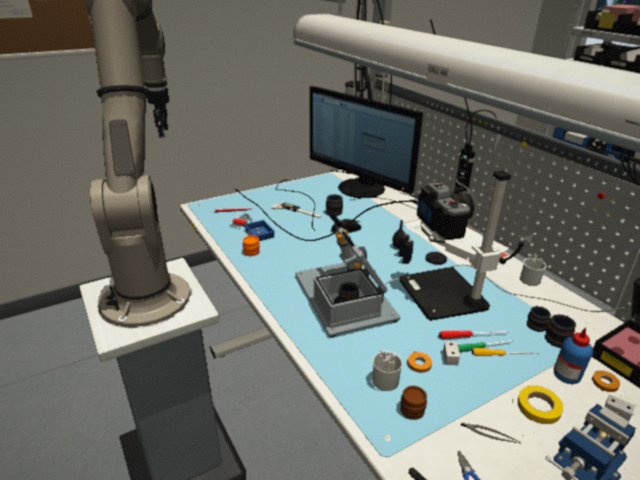

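View pics/side0.png

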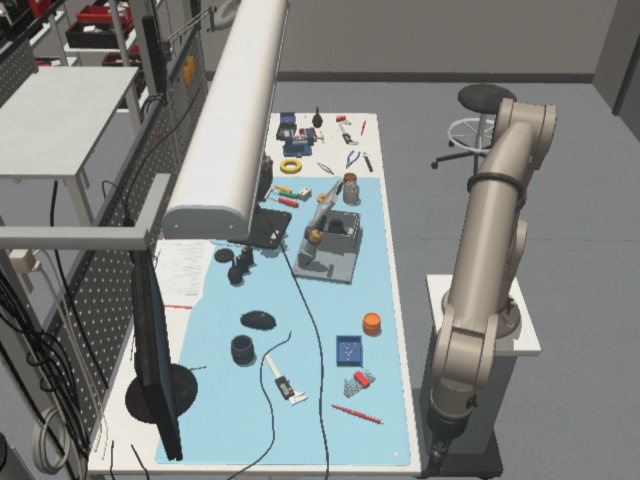

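Run:
```python
import cv2,numpy as np
a=cv2.imread("pics/scene0.png")[220:340,290:410]
b=cv2.imread("pics/side0.png")[165:285,285:385]
a=cv2.resize(a,(480,480),interpolation=cv2.INTER_CUBIC);b=cv2.resize(b,(320,384),interpolation=cv2.INTER_CUBIC)
a=cv2.imread("pics/scene0.png")[225:335,295:405]
cv2.imwrite("pics/c1.png",cv2.resize(a,(600,600),interpolation=cv2.INTER_CUBIC))
b=cv2.imread("pics/side0.png")[168:288,285:370]
cv2.imwrite("pics/c2.png",cv2.resize(b,(425,600),interpolation=cv2.INTER_CUBIC))
```

```text
(no output)
```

View pics/c1.png

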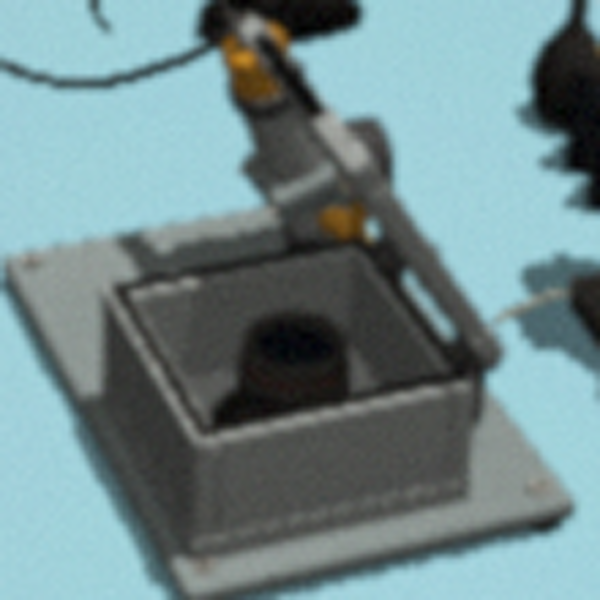

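View pics/c2.png

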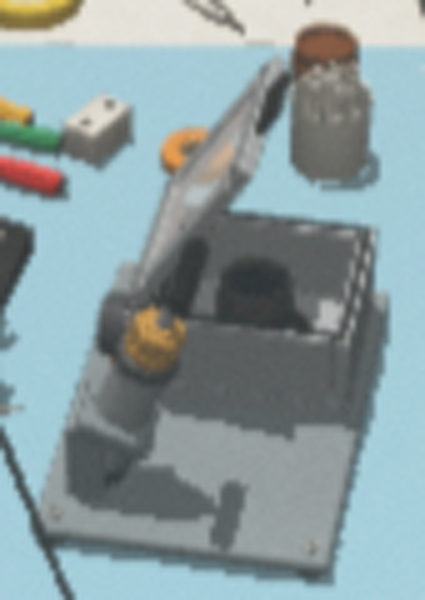

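```bash
cat > h.py <<'E'
import cv2,numpy as np
from scipy.spatial.transform import Rotation as R
def cam(n):
    d=np.load(f"pics/{n}.npz");r=cv2.Rodrigues(d["rvec"])[0];return d["mtx"],r,d["tvec"].ravel()
def ray(c,p):
    K,r,t=c;v=r.T@np.linalg.inv(K)@[p[0],p[1],1];return -r.T@t,v/np.linalg.norm(v)
def onz(c,p,z):
    o,v=ray(c,p);return o+v*(z-o[2])/v[2]
def proj(c,X):
    K,r,t=c;q=K@(r@np.asarray(X)+t);return q[:2]/q[2]
E
python3 - <<'E'
from h import *
obs=[]
S=lambda u,v:(295+u/5.4545-.4,225+v/5.4545-.4)
D=lambda u,v:(285+u/5-.4,168+v/5-.4)
L=[("scene0",S(5,262),(-100,145,18)),("scene0",S(190,597),(-100,-145,18)),("scene0",S(577,510),(100,-145,18)),
("scene0",S(105,285),(-90,3,88)),("scene0",S(195,438),(-90,-127,88)),("scene0",S(474,383),(50,-127,88)),
("side0",D(43,535),(100,145,18)),("side0",D(331,575),(-100,145,18)),("side0",D(388,295),(-100,-145,18)),("side0",D(376,235),(-90,-127,88))]
A=[];B=[]
for n,p,X in L:
    W=onz(cam(n),p,X[2]/1e3);A.append(X[:2]);B.append(W[:2]);print(n,X,W.round(4))
from scipy.optimize import least_squares
A=np.array(A)/1e3;B=np.array(B)
f=lambda s:((A@np.array([[np.cos(s[2]),np.sin(s[2])],[-np.sin(s[2]),np.cos(s[2])]])+s[:2])-B).ravel()
best=min((least_squares(f,[.5,0,a]) for a in (0,1.5,3,-1.5)),key=lambda r:r.cost)
print(best.x,(best.fun.reshape(-1,2)*1e3).round(1))
s=best.x;Rz=R.from_euler('z',s[2]).as_matrix();T=lambda p:Rz@(np.array(p)/1e3)+[s[0],s[1],0]
for a in (.55,.7,.8,.9,1.05):
    P=T([58-140*np.cos(a)-9*np.sin(a)*-1,-62,93+140*np.sin(a)+9*np.cos(a)]);print(a,P.round(3),proj(cam("scene0"),P),proj(cam("side0"),P))
print(T([20,90,158]),proj(cam("scene0"),T([20,90,158])))
E
```

```text
scene0 (-100, 145, 18) [ 0.4031 -0.1185  0.018 ]
scene0 (-100, -145, 18) [ 0.3522 -0.3958  0.018 ]
scene0 (100, -145, 18) [ 0.5424 -0.4346  0.018 ]
scene0 (-90, 3, 88) [ 0.3899 -0.2505  0.088 ]
scene0 (-90, -127, 88) [ 0.3665 -0.3737  0.088 ]
scene0 (50, -127, 88) [ 0.4993 -0.4026  0.088 ]
side0 (100, 145, 18) [ 0.5915 -0.1325  0.018 ]
side0 (-100, 145, 18) [ 0.4032 -0.0969  0.018 ]
side0 (-100, -145, 18) [ 0.3544 -0.3853  0.018 ]
side0 (-90, -127, 88) [ 0.3667 -0.3657  0.088 ]
[ 0.4748974  -0.26577005 -0.17641865] [[-1.2 13. ]
 [-1.2  4.8]
 [ 5.5  8.6]
 [-3.1  3.5]
 [-2.5 -1.3]
 [ 2.6  3. ]
 [ 7.3 -8. ]
 [-1.3 -8.5]
 [-3.4 -5.7]
 [-2.7 -9.3]]
0.55 [ 0.408 -0.317  0.174] [333.63130044 259.63904356] [349.02558748 203.20903965]
0.7 [ 0.421 -0.319  0.19 ] [338.85315881 253.11961845] [345.2062056  198.85288975]
0.8 [ 0.431 -0.321  0.2  ] [342.82379639 249.07039686] [342.25148666 196.17470243]
0.9 [ 0.442 -0.323  0.208] [347.13275395 245.31770631] [339.00528709 193.71433982]
1.05 [ 0.46  -0.326  0.219] [354.1168363  240.34442082] [333.66680736 190.49542461]
[ 0.51038242 -0.18067708  0.158     ] [339.31461374 231.34292549]
```

Emit:
{"fn": "apply_moves", "kwargs": {"deltas": [{"dr":[0,0,1],"delta_pos":[0,0,-0.9],"fingers":1},{"dr":[0,0,1],"delta_pos":[0,0,-0.9],"fingers":1},{"dr":[0,0,1],"delta_pos":[0,0,-0.9],"fingers":1},{"dr":[0,0,1],"delta_pos":[0,0,-0.9],"fingers":1},{"dr":[0,0,1],"delta_pos":[0,0,-0.9],"fingers":1},{"dr":[0,0,1],"delta_pos":[0,0,-0.9],"fingers":1},{"dr":[0,0,1],"delta_pos":[0,0,-0.9],"fingers":1},{"dr":[0,0,0.83],"delta_pos":[0,0,-0.9],"fingers":1}]}}

```text
clock: 1.1
eef_pos: [0.2507, 0.6264, 0.3707]
tool_rot: [0.768, 0.64, -0.0, 0.0]
ft_force: [-0.6, -0.8, -0.2]
finger_gap: 0.997
grasp_force: 0.0
```

Emit:
{"fn": "apply_moves", "kwargs": {"deltas": [{"delta_pos":[-0.96,0.68,0],"fingers":1},{"delta_pos":[-0.96,0.68,0],"fingers":1},{"delta_pos":[-0.96,0.68,0],"fingers":1},{"delta_pos":[-0.96,0.68,0],"fingers":1},{"delta_pos":[-0.96,0.68,0],"fingers":1},{"delta_pos":[-0.96,0.68,0],"fingers":1},{"delta_pos":[-0.96,0.68,0],"fingers":1},{"delta_pos":[-0.96,0.68,0],"fingers":1},{"delta_pos":[-0.96,0.68,0],"fingers":1},{"delta_pos":[-0.96,0.68,0],"fingers":1}]}}

```text
$.deltas[0]: bad value
```

Emit:
{"fn": "apply_moves", "kwargs": {"deltas": [{"delta_pos":[-0.96,0.68,0],"fingers":1},{"delta_pos":[-0.96,0.68,0],"fingers":1},{"delta_pos":[-0.96,0.68,0],"fingers":1},{"delta_pos":[-0.96,0.68,0],"fingers":1},{"delta_pos":[-0.96,0.68,0],"fingers":1},{"delta_pos":[-0.96,0.68,0],"fingers":1},{"delta_pos":[-0.96,0.68,0],"fingers":1},{"delta_pos":[-0.96,0.68,0],"fingers":1},{"delta_pos":[-0.96,0.68,0],"fingers":1},{"delta_pos":[-0.96,0.68,0],"fingers":1}]}}

```text
$.deltas[0]: bad value
```

Emit:
{"fn": "apply_moves", "kwargs": {"deltas": [{"delta_pos":[-0.98,0.17,0],"fingers":1},{"delta_pos":[-0.98,0.17,0],"fingers":1},{"delta_pos":[-0.98,0.17,0],"fingers":1},{"delta_pos":[-0.98,0.17,0],"fingers":1},{"delta_pos":[-0.98,0.17,0],"fingers":1},{"delta_pos":[-0.98,0.17,0],"fingers":1},{"delta_pos":[-0.98,0.17,0],"fingers":1},{"delta_pos":[-0.98,0.17,0],"fingers":1},{"delta_pos":[-0.98,0.17,0],"fingers":1},{"delta_pos":[-0.98,0.17,0],"fingers":1}]}}

```text
$.deltas[0]: bad value
```

Emit:
{"fn": "apply_moves", "kwargs": {"deltas": [{"delta_pos":[-0.96,0.68,0],"dr":[0,0,0],"fingers":1},{"delta_pos":[-0.96,0.68,0],"dr":[0,0,0],"fingers":1},{"delta_pos":[-0.96,0.68,0],"dr":[0,0,0],"fingers":1},{"delta_pos":[-0.96,0.68,0],"dr":[0,0,0],"fingers":1},{"delta_pos":[-0.96,0.68,0],"dr":[0,0,0],"fingers":1},{"delta_pos":[-0.96,0.68,0],"dr":[0,0,0],"fingers":1},{"delta_pos":[-0.96,0.68,0],"dr":[0,0,0],"fingers":1},{"delta_pos":[-0.96,0.68,0],"dr":[0,0,0],"fingers":1},{"delta_pos":[-0.96,0.68,0],"dr":[0,0,0],"fingers":1},{"delta_pos":[-0.96,0.68,0],"dr":[0,0,0],"fingers":1}]}}

```text
clock: 2.35
eef_pos: [0.3517, 0.4123, 0.3707]
tool_rot: [0.767, 0.642, 0.0, -0.0]
ft_force: [0.6, -0.3, 1.1]
finger_gap: 1.005
grasp_force: 0.0
```

Emit:
{"fn": "apply_moves", "kwargs": {"deltas": [{"delta_pos":[-0.96,0.68,0],"dr":[0,0,0],"fingers":1},{"delta_pos":[-0.96,0.68,0],"dr":[0,0,0],"fingers":1},{"delta_pos":[-0.96,0.68,0],"dr":[0,0,0],"fingers":1},{"delta_pos":[-0.96,0.68,0],"dr":[0,0,0],"fingers":1},{"delta_pos":[-0.96,0.68,0],"dr":[0,0,0],"fingers":1},{"delta_pos":[-0.96,0.68,0],"dr":[0,0,0],"fingers":1},{"delta_pos":[-0.96,0.68,0],"dr":[0,0,0],"fingers":1},{"delta_pos":[-0.96,0.68,0],"dr":[0,0,0],"fingers":1},{"delta_pos":[-0.96,0.68,0],"dr":[0,0,0],"fingers":1},{"delta_pos":[-0.96,0.68,0],"dr":[0,0,0],"fingers":1}]}}

```text
clock: 3.6
eef_pos: [0.4516, 0.1993, 0.3707]
tool_rot: [0.767, 0.642, 0.0, -0.0]
ft_force: [0.1, 0.5, 0.7]
finger_gap: 1.002
grasp_force: 0.0
```

Emit:
{"fn": "apply_moves", "kwargs": {"deltas": [{"delta_pos":[-0.98,0.17,0],"dr":[0,0,0],"fingers":1},{"delta_pos":[-0.98,0.17,0],"dr":[0,0,0],"fingers":1},{"delta_pos":[-0.98,0.17,0],"dr":[0,0,0],"fingers":1},{"delta_pos":[-0.98,0.17,0],"dr":[0,0,0],"fingers":1},{"delta_pos":[-0.98,0.17,0],"dr":[0,0,0],"fingers":1},{"delta_pos":[-0.98,0.17,0],"dr":[0,0,0],"fingers":1},{"delta_pos":[-0.98,0.17,0],"dr":[0,0,0],"fingers":1},{"delta_pos":[-0.98,0.17,0],"dr":[0,0,0],"fingers":1},{"delta_pos":[-0.98,0.17,0],"dr":[0,0,0],"fingers":1},{"delta_pos":[-0.98,0.17,0],"dr":[0,0,0],"fingers":1}]}}

```text
clock: 4.85
eef_pos: [0.4502, 0.0006, 0.3707]
tool_rot: [0.767, 0.642, 0.0, -0.0]
ft_force: [-0.0, 1.0, 0.1]
finger_gap: 1.002
grasp_force: 0.0
```

Emit:
{"fn": "apply_moves", "kwargs": {"deltas": [{"delta_pos":[-0.98,0.17,0],"dr":[0,0,0],"fingers":1},{"delta_pos":[-0.98,0.17,0],"dr":[0,0,0],"fingers":1},{"delta_pos":[-0.98,0.17,0],"dr":[0,0,0],"fingers":1},{"delta_pos":[-0.98,0.17,0],"dr":[0,0,0],"fingers":1},{"delta_pos":[-0.98,0.17,0],"dr":[0,0,0],"fingers":1},{"delta_pos":[-0.98,0.17,0],"dr":[0,0,0],"fingers":1},{"delta_pos":[0,0,0],"dr":[0,0,0],"fingers":1}]}}

```text
clock: 5.72
eef_pos: [0.4493, -0.1192, 0.3708]
tool_rot: [0.768, 0.641, 0.0, 0.0]
ft_force: [0.2, 0.4, -0.1]
finger_gap: 1.002
grasp_force: 0.0
```

```bash
cat >> h.py <<'E'
def shot(name,out):
    from workcell import ctrl
    o=ctrl.get_obs();i=ctrl.get_image(name);cv2.imwrite(f"pics/{out}.png",i["color"][:,:,::-1])
    if name=="wrist":
        T=np.eye(4);T[:3,:3]=R.from_quat(o["tool_rot"]).as_matrix();T[:3,3]=o["eef_pos"]
        W=np.linalg.inv(T@i["mount"]);i["rvec"]=cv2.Rodrigues(W[:3,:3])[0];i["tvec"]=W[:3,3]
    np.savez(f"pics/{out}.npz",mtx=i["mtx"],rvec=i["rvec"],tvec=i["tvec"]);return o,i
E
python3 - <<'E'
from h import *
o,i=shot("wrist","w1");print(o["eef_pos"],o["q"],i["mount"].round(3))
E
```

```text
[ 0.44930625 -0.11921712  0.37078322] [-0.81500274 -0.06401291  0.92098374  1.87493467  0.05288429  1.30560881
 -0.0887385 ] [[ 0.    -0.95  -0.314  0.082]
 [ 1.    -0.     0.001  0.   ]
 [-0.001 -0.314  0.95  -0.147]
 [ 0.     0.     0.     1.   ]]
```

View pics/w1.png

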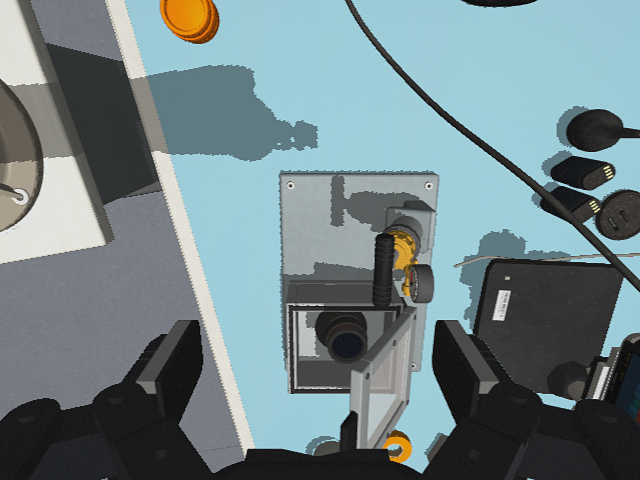

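```bash
cat > fit.py <<'E'
from h import *
from scipy.optimize import least_squares
C=cam("w1")
L=[((280,173),(-100,145,18)),((439,173),(100,145,18)),((289,306),(-90,3,88)),((289,393),(-90,-127,88)),((383.5,269),(20-45*.3429,90,158+45*.9394))]
def T(s,p): return R.from_euler('z',s[2]).as_matrix()@(np.array(p)/1e3)+[s[0],s[1],0]
f=lambda s:np.concatenate([proj(C,T(s,X))-p for p,X in L])
r=least_squares(f,[.475,-.266,-.176],loss="soft_l1");s=r.x
if __name__=="__main__":
    print(C[0][0,0],s,f(s).reshape(-1,2).round(1))
    for n,X in dict(gland=(20,90,158),tbar=(4.6,90,200.3),b1=(4.6,122,200.3),b2=(4.6,58,200.3),hinge=(58,-62,93)).items():print(n,T(s,X).round(4),proj(C,T(s,X)).round(1))
    for a in (.55,.7,.8,.9,1.05):
        for rr,h,y in((150,3,5),(172,5,-37),(172,5,-87)):
            P=T(s,[58-rr*np.cos(a)+h*np.sin(a),y,93+rr*np.sin(a)+h*np.cos(a)]);print(a,rr,P.round(3),proj(C,P).round(),proj(cam("scene0"),P).round(),proj(cam("side0"),P).round())
E
python3 fit.py
python3 -c "
import cv2
a=cv2.imread('pics/w1.png')[160:460,270:450];cv2.imwrite('pics/w1c.png',cv2.resize(a,(360,600),interpolation=cv2.INTER_CUBIC))"
```

```text
402.0681695563739 [ 0.47800342 -0.26271708 -0.17305138] [[-1.6  0.5]
 [ 1.1 -0.6]
 [-3.1 -3.3]
 [ 0.1  1.2]
 [ 1.   0.5]]
gland [ 0.5132 -0.1775  0.158 ] [393.6 252.7]
tbar [ 0.498  -0.1749  0.2003] [384.5 269.5]
b1 [ 0.5035 -0.1433  0.2003] [386.3 233.4]
b2 [ 0.4925 -0.2064  0.2003] [382.9 303.5]
hinge [ 0.5245 -0.3338  0.093 ] [408.5 351.9]
0.55 150 [ 0.412 -0.246  0.174] [302. 341.] [320. 246.] [349. 216.]
0.55 172 [ 0.387 -0.284  0.187] [284. 386.] [320. 251.] [356. 206.]
0.55 172 [ 0.378 -0.334  0.187] [286. 427.] [327. 262.] [358. 197.]
0.7 150 [ 0.425 -0.248  0.192] [315. 351.] [325. 239.] [345. 211.]
0.7 172 [ 0.402 -0.287  0.208] [299. 400.] [326. 243.] [351. 200.]
0.7 172 [ 0.394 -0.336  0.208] [300. 442.] [333. 253.] [354. 192.]
0.8 150 [ 0.435 -0.25   0.203] [327. 358.] [329. 235.] [341. 208.]
0.8 172 [ 0.414 -0.289  0.22 ] [312. 409.] [330. 238.] [348. 197.]
0.8 172 [ 0.406 -0.338  0.22 ] [312. 452.] [338. 248.] [350. 188.]
0.9 150 [ 0.446 -0.252  0.212] [340. 364.] [334. 231.] [338. 206.]
0.9 172 [ 0.427 -0.291  0.231] [327. 418.] [335. 233.] [344. 194.]
0.9 172 [ 0.419 -0.341  0.231] [327. 462.] [343. 243.] [346. 185.]
1.05 150 [ 0.465 -0.255  0.225] [363. 372.] [341. 226.] [332. 202.]
1.05 172 [ 0.449 -0.295  0.245] [353. 429.] [344. 227.] [337. 190.]
1.05 172 [ 0.44  -0.344  0.245] [352. 475.] [352. 237.] [340. 181.]
```

View pics/w1c.png

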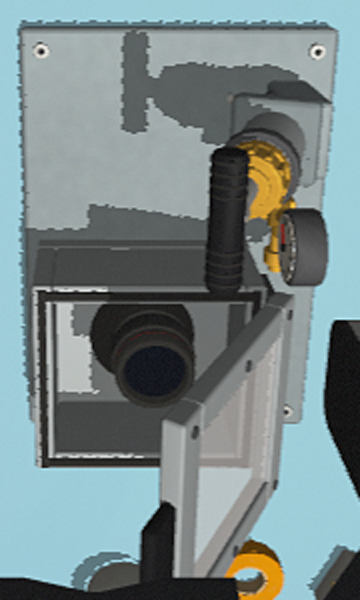

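```bash
sed -i 's/((289,306),(-90,3,88))/((288,302.5),(-90,3,88))/' fit.py
cat >> fit.py <<'E'
def to_tester(s,W): return R.from_euler('z',-s[2]).as_matrix()@(np.array(W)-[s[0],s[1],0])*1e3
E
python3 - <<'E'
from fit import *
from workcell import ctrl
print(s,f(s).reshape(-1,2).round(1))
o=ctrl.get_obs();p=to_tester(s,o["eef_pos"]);print(p, R.from_quat(o["tool_rot"]).as_matrix()[:,1], s[2])
way=[(42,-62,250)]
for a in (1.0,.9,.8,.7,.6,.5,.4,.3,.2,.1,0):
    way.append((58-145*np.cos(a)+9*np.sin(a)+13,-62,93+145*np.sin(a)+9*np.cos(a)+19))
p=np.array(p)
for w in way:
    d=np.array(w)-p;print((np.array([d[1],d[0],-d[2]])/20).round(2));p=np.array(w)
E
```

```text
[ 0.47801969 -0.26243155 -0.17473363] [[-1.4  0.1]
 [ 1.3 -0.7]
 [-2.1 -0.1]
 [-0.1  0.9]
 [ 1.2  0.2]]
[-53.24446475 137.40505119 370.67756129] [ 9.84181869e-01 -1.77161063e-01 -8.16061490e-05] -0.1747336293915817
[-9.97  4.76  6.03]
[ 0.   -2.09  0.56]
[ 0.   -0.62  0.38]
[ 0.   -0.57  0.44]
[ 0.   -0.53  0.5 ]
[ 0.   -0.47  0.55]
[ 0.   -0.42  0.59]
[ 0.   -0.36  0.63]
[ 0.   -0.29  0.67]
[ 0.   -0.22  0.69]
[ 0.   -0.15  0.71]
[ 0.   -0.08  0.72]
```

Emit:
{"fn": "apply_moves", "kwargs": {"deltas": [{"delta_pos":[-1,0.48,0],"dr":[0,0,0],"fingers":-1},{"delta_pos":[-1,0.48,0],"dr":[0,0,0],"fingers":-1},{"delta_pos":[-1,0.48,0],"dr":[0,0,0],"fingers":-1},{"delta_pos":[-1,0.48,0],"dr":[0,0,0],"fingers":-1},{"delta_pos":[-1,0.48,0],"dr":[0,0,0],"fingers":-1},{"delta_pos":[-1,0.48,0],"dr":[0,0,0],"fingers":-1},{"delta_pos":[-1,0.48,0],"dr":[0,0,0],"fingers":-1},{"delta_pos":[-1,0.48,0],"dr":[0,0,0],"fingers":-1},{"delta_pos":[-1,0.48,0],"dr":[0,0,0],"fingers":-1},{"delta_pos":[-1,0.44,0],"dr":[0,0,0],"fingers":-1}]}}

```text
clock: 7.02
eef_pos: [0.5093, -0.3303, 0.37]
tool_rot: [0.766, 0.643, 0.0, -0.001]
ft_force: [-0.4, 0.3, 1.0]
finger_gap: -0.001
grasp_force: 0.0
```

Emit:
{"fn": "apply_moves", "kwargs": {"deltas": [{"delta_pos":[0,0,1],"dr":[0,0,0],"fingers":-1},{"delta_pos":[0,0,1],"dr":[0,0,0],"fingers":-1},{"delta_pos":[0,0,1],"dr":[0,0,0],"fingers":-1},{"delta_pos":[0,0,1],"dr":[0,0,0],"fingers":-1},{"delta_pos":[0,0,1],"dr":[0,0,0],"fingers":-1},{"delta_pos":[0,0,1],"dr":[0,0,0],"fingers":-1}]}}

```text
clock: 7.78
eef_pos: [0.5083, -0.3309, 0.2494]
tool_rot: [0.767, 0.642, 0.0, -0.0]
ft_force: [-0.7, -0.0, -0.5]
finger_gap: -0.003
grasp_force: 0.0
```

Emit:
{"fn": "apply_moves", "kwargs": {"deltas": [{"delta_pos":[0,-1,0.28],"dr":[0,0,0],"fingers":-1},{"delta_pos":[0,-1,0.28],"dr":[0,0,0],"fingers":-1},{"delta_pos":[0,-0.62,0.38],"dr":[0,0,0],"fingers":-1},{"delta_pos":[0,-0.57,0.44],"dr":[0,0,0],"fingers":-1}]}}

```text
clock: 8.28
eef_pos: [0.4456, -0.32, 0.2228]
tool_rot: [0.767, 0.642, 0.0, 0.001]
ft_force: [1.9, 0.2, 3.0]
finger_gap: 0.002
grasp_force: 1.2
```

Emit:
{"fn": "apply_moves", "kwargs": {"deltas": [{"delta_pos":[0,-0.53,0.5],"dr":[0,0,0],"fingers":-1},{"delta_pos":[0,-0.47,0.55],"dr":[0,0,0],"fingers":-1},{"delta_pos":[0,-0.42,0.59],"dr":[0,0,0],"fingers":-1},{"delta_pos":[0,-0.36,0.63],"dr":[0,0,0],"fingers":-1},{"delta_pos":[0,-0.29,0.67],"dr":[0,0,0],"fingers":-1}]}}

```text
clock: 8.9
eef_pos: [0.4036, -0.3124, 0.1633]
tool_rot: [0.767, 0.642, -0.0, -0.0]
ft_force: [-0.4, 0.2, 2.0]
finger_gap: 0.002
grasp_force: 1.1
```

Emit:
{"fn": "apply_moves", "kwargs": {"deltas": [{"delta_pos":[0,-0.22,0.69],"dr":[0,0,0],"fingers":-1},{"delta_pos":[0,-0.15,0.71],"dr":[0,0,0],"fingers":-1},{"delta_pos":[0,-0.08,0.5],"dr":[0,0,0],"fingers":-1},{"delta_pos":[0,0,0],"dr":[0,0,0],"fingers":-1}]}}

```text
clock: 9.4
eef_pos: [0.3954, -0.3107, 0.1254]
tool_rot: [0.767, 0.642, -0.0, -0.001]
ft_force: [0.3, -0.7, -0.2]
finger_gap: 0.002
grasp_force: 0.0
```

Emit:
{"fn": "apply_moves", "kwargs": {"deltas": [{"delta_pos":[0,0,0.15],"dr":[0,0,0],"fingers":-1},{"delta_pos":[0,0,0.1],"dr":[0,0,0],"fingers":-1}]}}

```text
clock: 9.65
eef_pos: [0.396, -0.3111, 0.1214]
tool_rot: [0.767, 0.642, 0.0, 0.0]
ft_force: [-0.3, -0.0, 2.0]
finger_gap: -0.001
grasp_force: 0.9
```

Run:
```python
from h import *
shot("side","s2");shot("scene","sc2")
a=cv2.imread("pics/sc2.png")[225:335,295:405]
b=cv2.imread("pics/side0.png");b=cv2.imread("pics/s2.png")[168:288,285:370]
cv2.imwrite("pics/c3.png",np.hstack([cv2.resize(a,(400,400),interpolation=cv2.INTER_CUBIC),cv2.resize(b,(283,400),interpolation=cv2.INTER_CUBIC)]))
```

```text
(no output)
```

View pics/c3.png

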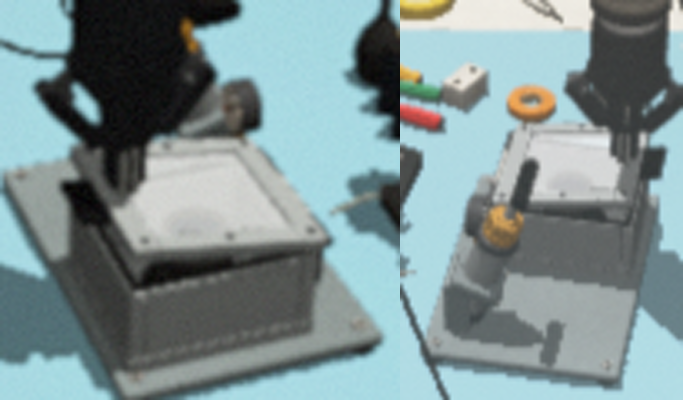

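Emit:
{"fn": "apply_moves", "kwargs": {"deltas": [{"delta_pos":[0,0,0.15],"dr":[0,0,0],"fingers":-1},{"delta_pos":[0,0,0.15],"dr":[0,0,0],"fingers":-1}]}}

```text
clock: 10.0
eef_pos: [0.3958, -0.311, 0.1152]
tool_rot: [0.767, 0.642, 0.0, 0.0]
ft_force: [0.1, -0.2, 1.9]
finger_gap: 0.002
grasp_force: 0.9
```

Emit:
{"fn": "apply_moves", "kwargs": {"deltas": [{"delta_pos":[0,0,0.15],"dr":[0,0,0],"fingers":-1},{"delta_pos":[0,0,0.15],"dr":[0,0,0],"fingers":-1}]}}

```text
clock: 10.25
eef_pos: [0.3957, -0.3109, 0.109]
tool_rot: [0.767, 0.642, -0.0, -0.0]
ft_force: [-0.8, 0.0, 2.6]
finger_gap: -0.003
grasp_force: 0.9
```

Emit:
{"fn": "apply_moves", "kwargs": {"deltas": [{"delta_pos":[0,0,0.15],"dr":[0,0,0],"fingers":-1},{"delta_pos":[0,0,0],"dr":[0,0,0],"fingers":-1}]}}

```text
clock: 10.5
eef_pos: [0.3958, -0.3109, 0.106]
tool_rot: [0.767, 0.642, -0.0, -0.0]
ft_force: [-0.3, -0.6, 0.6]
finger_gap: 0.0
grasp_force: 0.0
```

Run:
```python
from h import *
from fit import *
o,_=shot("scene","sc3");print(to_tester(s,o["eef_pos"]),o["ft_force"])
shot("side","s3")
a=cv2.imread("pics/sc3.png")[225:335,295:405]
b=cv2.imread("pics/s3.png")[168:288,285:370]
cv2.imwrite("pics/c4.png",np.hstack([cv2.resize(a,(460,460),interpolation=cv2.INTER_CUBIC),cv2.resize(b,(325,460),interpolation=cv2.INTER_CUBIC)]))
```

```text
[-72.55284341 -62.03580435 106.0029465 ] [-0.33836663 -0.55611727  0.56318106]
```

View pics/c4.png

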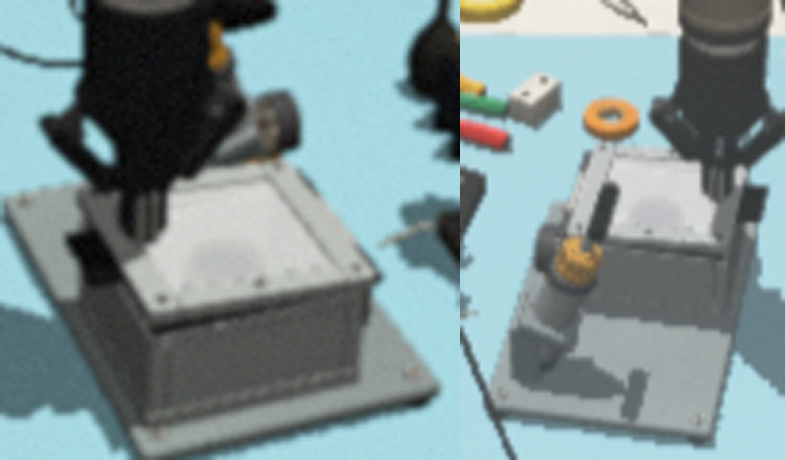

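Emit:
{"fn": "apply_moves", "kwargs": {"deltas": [{"delta_pos":[0,0,-1],"dr":[0,0,0],"fingers":-1},{"delta_pos":[0,0,-0.5],"dr":[0,0,0],"fingers":-1},{"delta_pos":[0,-0.9,0],"dr":[0,0,0],"fingers":-1},{"delta_pos":[0,0,0.2],"dr":[0,0,0],"fingers":-1},{"delta_pos":[0,0,0.2],"dr":[0,0,0],"fingers":-1}]}}

```text
clock: 11.22
eef_pos: [0.3777, -0.3074, 0.1276]
tool_rot: [0.767, 0.642, 0.0, -0.0]
ft_force: [1.4, -0.7, -0.2]
finger_gap: -0.002
grasp_force: 0.0
```

Emit:
{"fn": "apply_moves", "kwargs": {"deltas": [{"delta_pos":[0,0,0.15],"dr":[0,0,0],"fingers":-1},{"delta_pos":[0,0,0.15],"dr":[0,0,0],"fingers":-1}]}}

```text
clock: 11.48
eef_pos: [0.3782, -0.3078, 0.1219]
tool_rot: [0.767, 0.642, -0.0, -0.0]
ft_force: [0.8, 0.1, -0.1]
finger_gap: -0.003
grasp_force: 0.0
```

Emit:
{"fn": "apply_moves", "kwargs": {"deltas": [{"delta_pos":[0,0,0.1],"dr":[0,0,0],"fingers":-1},{"delta_pos":[0,0,0],"dr":[0,0,0],"fingers":-1}]}}

```text
clock: 11.72
eef_pos: [0.378, -0.3078, 0.1201]
tool_rot: [0.767, 0.642, -0.0, -0.0]
ft_force: [0.1, -0.4, -0.3]
finger_gap: 0.002
grasp_force: 0.0
```

Emit:
{"fn": "apply_moves", "kwargs": {"deltas": [{"delta_pos":[0,0,0.1],"dr":[0,0,0],"fingers":-1},{"delta_pos":[0,0,0.1],"dr":[0,0,0],"fingers":-1}]}}

```text
clock: 11.98
eef_pos: [0.3781, -0.3078, 0.1162]
tool_rot: [0.767, 0.642, 0.0, 0.0]
ft_force: [0.9, 0.4, -0.2]
finger_gap: 0.001
grasp_force: 0.0
```

Emit:
{"fn": "apply_moves", "kwargs": {"deltas": [{"delta_pos":[0,0,0.1],"dr":[0,0,0],"fingers":-1},{"delta_pos":[0,0,0.1],"dr":[0,0,0],"fingers":-1}]}}

```text
clock: 12.22
eef_pos: [0.378, -0.3078, 0.1121]
tool_rot: [0.767, 0.642, -0.0, -0.0]
ft_force: [1.8, 0.0, 0.1]
finger_gap: -0.001
grasp_force: 0.0
```

Emit:
{"fn": "apply_moves", "kwargs": {"deltas": [{"delta_pos":[0,0,0.1],"dr":[0,0,0],"fingers":-1},{"delta_pos":[0,0,0.1],"dr":[0,0,0],"fingers":-1}]}}

```text
clock: 12.48
eef_pos: [0.3781, -0.3078, 0.1081]
tool_rot: [0.767, 0.642, 0.0, -0.0]
ft_force: [0.1, 0.2, -0.0]
finger_gap: 0.003
grasp_force: 0.0
```

Run:
```python
from h import *
from fit import *
o,_=shot("scene","sc4");shot("side","s4")
tip=o["eef_pos"]
for n in("sc4","s4"):
  for d in (.0,.006,.019): print(n,d,proj(cam(n),tip-[0,0,d]))
a=cv2.imread("pics/sc4.png")[245:325,300:380]
b=cv2.imread("pics/s4.png")[180:260,310:370]
cv2.imwrite("pics/c5.png",np.hstack([cv2.resize(a,(457,457),interpolation=cv2.INTER_CUBIC),cv2.resize(b,(343,457),interpolation=cv2.INTER_CUBIC)]))
```

```text
sc4 0.0 [320.93729552 283.00251478]
sc4 0.006 [320.91444994 284.93546245]
sc4 0.019 [320.86534592 289.09011682]
s4 0.0 [357.368055   220.32903574]
s4 0.006 [357.29977169 221.70522418]
s4 0.019 [357.15274241 224.66846654]
```

View pics/c5.png

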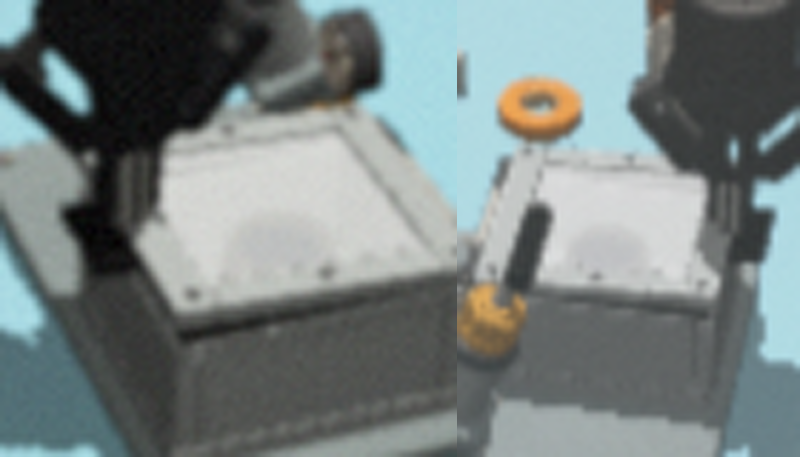

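Emit:
{"fn": "apply_moves", "kwargs": {"deltas": [{"delta_pos":[0,0,0.1],"dr":[0,0,0],"fingers":-1},{"delta_pos":[0,0,0.1],"dr":[0,0,0],"fingers":-1}]}}

```text
clock: 12.82
eef_pos: [0.378, -0.3078, 0.1042]
tool_rot: [0.767, 0.642, -0.0, -0.0]
ft_force: [-2.1, -0.6, 2.0]
finger_gap: 0.001
grasp_force: 0.8
```

Emit:
{"fn": "apply_moves", "kwargs": {"deltas": [{"delta_pos":[0,0,0.1],"dr":[0,0,0],"fingers":-1},{"delta_pos":[0,0,0.05],"dr":[0,0,0],"fingers":-1}]}}

```text
clock: 13.08
eef_pos: [0.3779, -0.3078, 0.1011]
tool_rot: [0.767, 0.642, -0.0, -0.0]
ft_force: [-1.2, -0.1, 1.5]
finger_gap: 0.005
grasp_force: 0.8
```

Emit:
{"fn": "apply_moves", "kwargs": {"deltas": [{"delta_pos":[0,0,0.1],"dr":[0,0,0],"fingers":-1},{"delta_pos":[0,0,0.05],"dr":[0,0,0],"fingers":-1}]}}

```text
clock: 13.32
eef_pos: [0.378, -0.3078, 0.0982]
tool_rot: [0.767, 0.642, -0.0, -0.0]
ft_force: [-1.0, 0.4, 1.8]
finger_gap: -0.005
grasp_force: 0.8
```

Emit:
{"fn": "apply_moves", "kwargs": {"deltas": [{"delta_pos":[0,0,0.1],"dr":[0,0,0],"fingers":-1},{"delta_pos":[0,0,0],"dr":[0,0,0],"fingers":-1}]}}

```text
clock: 13.58
eef_pos: [0.3781, -0.3079, 0.0973]
tool_rot: [0.767, 0.642, 0.001, -0.0]
ft_force: [-4.4, 4.0, 18.8]
finger_gap: -0.0
grasp_force: 9.5
```

Emit:
{"fn": "apply_moves", "kwargs": {"deltas": [{"delta_pos":[0,0,-1],"dr":[0,0,0],"fingers":-1},{"delta_pos":[0,0,-1],"dr":[0,0,0],"fingers":-1},{"delta_pos":[0,0,-1],"dr":[0,0,0],"fingers":1},{"delta_pos":[0,0,-1],"dr":[0,0,0],"fingers":1},{"delta_pos":[0,0,-1],"dr":[0,0,0],"fingers":1},{"delta_pos":[0,0,-1],"dr":[0,0,0],"fingers":1},{"delta_pos":[0,0,-1],"dr":[0,0,0],"fingers":1},{"delta_pos":[0,0,-1],"dr":[0,0,0],"fingers":1},{"delta_pos":[0,0,-1],"dr":[0,0,0],"fingers":1},{"delta_pos":[0,0,-1],"dr":[0,0,0],"fingers":1}]}}

```text
clock: 14.82
eef_pos: [0.3782, -0.3076, 0.2968]
tool_rot: [0.767, 0.642, 0.0, 0.0]
ft_force: [0.3, -0.2, 0.3]
finger_gap: 0.999
grasp_force: 0.0
```

Emit:
{"fn": "apply_moves", "kwargs": {"deltas": [{"delta_pos":[0.95,0.42,0],"dr":[0,0,0],"fingers":1},{"delta_pos":[0.95,0.42,0],"dr":[0,0,0],"fingers":1},{"delta_pos":[0.95,0.42,0],"dr":[0,0,0],"fingers":1},{"delta_pos":[0.95,0.42,0],"dr":[0,0,0],"fingers":1},{"delta_pos":[0.95,0.42,0],"dr":[0,0,0],"fingers":1},{"delta_pos":[0.95,0.42,0],"dr":[0,0,0],"fingers":1},{"delta_pos":[0.95,0.42,0],"dr":[0,0,0],"fingers":1},{"delta_pos":[0.95,0.42,0],"dr":[0,0,0],"fingers":1},{"delta_pos":[0,0,0],"dr":[0,0,0],"fingers":1}]}}

```text
clock: 15.95
eef_pos: [0.472, -0.1683, 0.2961]
tool_rot: [0.766, 0.643, -0.0, 0.0]
ft_force: [0.4, -0.0, -0.4]
finger_gap: 1.001
grasp_force: 0.0
```

Run:
```python
from fit import *
o,_=shot("wrist","w2");shot("scene","sc5");print(to_tester(s,o["eef_pos"]))
c=cam("w2")
for X in [(-90,3,88),(-92,5,102),(58,5,102),(-114,-37,98),(-114,-87,98),(4.6,90,200.3),(20,90,158),(-100,145,18),(4.6,122,200),(4.6,58,200)]:print(X,proj(c,T(s,X)).round(1))
for d in (0,.006,.019): print(proj(c,o["eef_pos"]-[0,0,d]))
a=cv2.imread("pics/w2.png");b=cv2.imread("pics/sc5.png")[225:335,295:405]
cv2.imwrite("pics/c6.png",np.vstack([a[:,100:540],])) 
cv2.imwrite("pics/c6.png",np.hstack([a[60:480,150:500],cv2.resize(b,(420,420),interpolation=cv2.INTER_CUBIC)]))
```

```text
[-22.30189354  91.67923452 296.11020535]
(-90, 3, 88) [246.7 295.5]
(-92, 5, 102) [242.  300.1]
(58, 5, 102) [402.1 300.3]
(-114, -37, 98) [222.7 337.1]
(-114, -87, 98) [226.2 380.1]
(4.6, 90, 200.3) [358.5 248.8]
(20, 90, 158) [373.7 230.1]
(-100, 145, 18) [240.9 139.9]
(4.6, 122, 200) [360.2 199.4]
(4.6, 58, 200) [356.8 294.2]
[316.07767475 321.06869586]
[316.10415964 314.04432727]
[316.15589306 300.3235021 ]
```

View pics/c6.png

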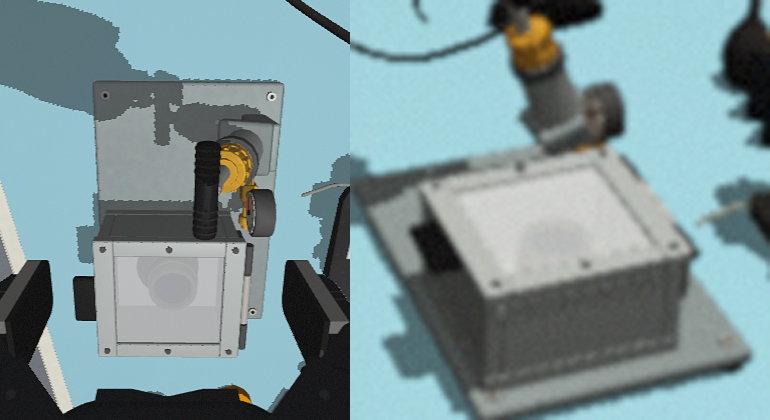

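Emit:
{"fn": "apply_moves", "kwargs": {"deltas": [{"delta_pos":[0,0,0],"dr":[-1,0,0],"fingers":1},{"delta_pos":[0,0,0],"dr":[-1,0,0],"fingers":1},{"delta_pos":[-0.08,-0.38,0],"dr":[0,0,0],"fingers":1},{"delta_pos":[0,0,1],"dr":[0,0,0],"fingers":1},{"delta_pos":[0,0,1],"dr":[0,0,0],"fingers":1},{"delta_pos":[0,0,0],"dr":[0,0,0],"fingers":1}]}}

```text
clock: 16.8
eef_pos: [0.4731, -0.1754, 0.2554]
tool_rot: [0.759, 0.633, 0.093, 0.121]
ft_force: [-0.8, -0.6, 0.4]
finger_gap: 0.997
grasp_force: 0.0
```

```bash
cat > bar.py <<'E'
from fit import *
import sys
n=sys.argv[1]
o,_=shot("wrist",n);c=cam(n);M=R.from_quat(o["tool_rot"]).as_matrix();P=o["eef_pos"]
Rt=R.from_euler('z',s[2]).as_matrix();ax=Rt@[-np.sin(.35),0,np.cos(.35)]
B=T(s,(4.6,90,200.3));d=M.T@(B-P)*1e3
print("tilt err deg",np.degrees(np.arccos(-M[:,2]@ax)),"bar in tool mm",d.round(1),"axis in tool",(M.T@ax).round(4),"bar dir",(M.T@Rt[:,1]).round(4))
print("centre col",[proj(c,P+M[:,2]*z)[0].round(1) for z in(0,.05)],"pred bar",proj(c,B).round(1),[proj(c,T(s,(4.6,y,200.3))).round(1) for y in(58,122)])
im=cv2.imread(f"pics/{n}.png").max(2);b=proj(c,B)
for r in range(int(b[1])-80,int(b[1])+81,16):
    if not 0<=r<480: continue
    row=im[r]<70; lab=np.flatnonzero(np.diff(np.r_[0,row.astype(int),0]))
    print(r,[(a,e-1) for a,e in zip(lab[::2],lab[1::2]) if e-a>12 and e>220 and a<430])
E
python3 bar.py w3
```

```text
tilt err deg 2.608580008150409 bar in tool mm [ 5.9  6.8 59.9] axis in tool [-0.013  -0.0436 -0.999 ] bar dir [ 0.9999 -0.0026 -0.0129]
centre col [np.float64(316.4), np.float64(316.5)] pred bar [328.9 257.2] [array([328.5, 309.4]), array([329.3, 199.9])]
177 []
193 []
209 [(np.int64(303), np.int64(342))]
225 [(np.int64(312), np.int64(340))]
241 [(np.int64(312), np.int64(340)), (np.int64(416), np.int64(498))]
257 [(np.int64(312), np.int64(340)), (np.int64(412), np.int64(434))]
273 [(np.int64(311), np.int64(339)), (np.int64(410), np.int64(428))]
289 [(np.int64(310), np.int64(339)), (np.int64(408), np.int64(425))]
305 [(np.int64(311), np.int64(340)), (np.int64(405), np.int64(423)), (np.int64(429), np.int64(528))]
321 [(np.int64(403), np.int64(444))]
337 [(np.int64(401), np.int64(432))]
```

Emit:
{"fn": "apply_moves", "kwargs": {"deltas": [{"delta_pos":[0,0,0],"dr":[-0.25,0.075,0],"fingers":1},{"delta_pos":[0.25,0.13,0],"dr":[0,0,0],"fingers":1},{"delta_pos":[0,0,0],"dr":[0,0,0],"fingers":1}]}}

```text
clock: 17.23
eef_pos: [0.4776, -0.17, 0.2578]
tool_rot: [0.754, 0.632, 0.115, 0.134]
ft_force: [0.6, 0.1, -0.3]
finger_gap: 1.003
grasp_force: 0.0
```

```bash
python3 bar.py w4
python3 - <<'E'
import cv2,numpy as np
im=cv2.imread("pics/w4.png").max(2)
for r in(340,360,380):
    row=im[r]<90; lab=np.flatnonzero(np.diff(np.r_[0,row.astype(int),0])); print(r,[(int(a),int(e-1)) for a,e in zip(lab[::2],lab[1::2]) if e-a>20])
E
```

```text
tilt err deg 0.3530365094348408 bar in tool mm [-1.2 -0.2 61.2] axis in tool [ 0.0043  0.0045 -1.    ] bar dir [ 1.     -0.002   0.0042]
centre col [np.float64(316.5), np.float64(316.5)] pred bar [316.2 268.4] [array([316.4, 319.8]), array([316.1, 212.3])]
188 []
204 []
220 [(np.int64(299), np.int64(328))]
236 [(np.int64(299), np.int64(327))]
252 [(np.int64(300), np.int64(327)), (np.int64(397), np.int64(519))]
268 [(np.int64(299), np.int64(328)), (np.int64(395), np.int64(516))]
284 [(np.int64(300), np.int64(326)), (np.int64(393), np.int64(410)), (np.int64(424), np.int64(512))]
300 [(np.int64(298), np.int64(326)), (np.int64(391), np.int64(408)), (np.int64(422), np.int64(509))]
316 [(np.int64(298), np.int64(326)), (np.int64(389), np.int64(506))]
332 [(np.int64(387), np.int64(450))]
348 [(np.int64(385), np.int64(460))]
340 [(151, 200), (386, 509), (571, 639)]
360 [(137, 202), (383, 499), (566, 639)]
380 [(123, 197), (404, 512), (560, 639)]
```

Emit:
{"fn": "apply_moves", "kwargs": {"deltas": [{"delta_pos":[-0.05,-0.09,0],"dr":[0,0,0],"fingers":1},{"delta_pos":[0,0,1],"dr":[0,0,0],"fingers":1},{"delta_pos":[0,0,1],"dr":[0,0,0],"fingers":1},{"delta_pos":[0,0,1],"dr":[0,0,0],"fingers":1},{"delta_pos":[0,0,0.8],"dr":[0,0,0],"fingers":1},{"delta_pos":[0,0,0],"dr":[0,0,0],"fingers":0.0}]}}

```text
clock: 18.02
eef_pos: [0.4843, -0.1705, 0.2038]
tool_rot: [0.755, 0.631, 0.116, 0.136]
ft_force: [-0.7, -0.5, 0.1]
finger_gap: 0.812
grasp_force: 0.0
```

```bash
python3 bar.py w5; python3 -c "
from workcell import ctrl;print(ctrl.get_obs()['q'])"
```

```text
tilt err deg 0.609216921737673 bar in tool mm [-1.6 12.2  8.3] axis in tool [ 0.0029  0.0102 -0.9999] bar dir [ 1.     -0.004   0.0028]
centre col [np.float64(316.5), np.float64(316.6)] pred bar [344.9 314.8] [array([343.7, 377.6]), array([346.3, 244.4])]
234 [(np.int64(307), np.int64(327))]
250 [(np.int64(326), np.int64(358))]
266 [(np.int64(323), np.int64(360)), (np.int64(418), np.int64(548))]
282 [(np.int64(323), np.int64(360)), (np.int64(414), np.int64(544))]
298 [(np.int64(323), np.int64(360)), (np.int64(412), np.int64(432))]
314 [(np.int64(323), np.int64(358))]
330 [(np.int64(208), np.int64(226)), (np.int64(322), np.int64(358)), (np.int64(408), np.int64(426))]
346 [(np.int64(200), np.int64(227)), (np.int64(322), np.int64(358)), (np.int64(405), np.int64(434))]
362 [(np.int64(192), np.int64(226)), (np.int64(322), np.int64(357)), (np.int64(403), np.int64(442))]
378 [(np.int64(324), np.int64(355)), (np.int64(401), np.int64(443))]
394 [(np.int64(399), np.int64(418)), (np.int64(421), np.int64(523))]
[-1.35434659 -0.33640805  1.45528801  2.27137828  0.60906354  0.61787911
 -0.47456717]
```

Emit:
{"fn": "apply_moves", "kwargs": {"deltas": [{"delta_pos":[0,0,-1],"dr":[0,0,0],"fingers":1},{"delta_pos":[0,0,-1],"dr":[0,0,0],"fingers":1},{"delta_pos":[0,0,-0.5],"dr":[0.75,0,0],"fingers":1},{"delta_pos":[0,0,0],"dr":[0,0,0],"fingers":1}]}}

```text
clock: 18.58
eef_pos: [0.4699, -0.1692, 0.2531]
tool_rot: [0.763, 0.636, 0.077, 0.089]
ft_force: [0.5, -0.1, -0.1]
finger_gap: 0.998
grasp_force: 0.0
```

```bash
python3 bar.py w6; python3 -c "
from workcell import ctrl;print(ctrl.get_obs()['q'])"
```

```text
tilt err deg 6.551121767720626 bar in tool mm [-0.5 15.7 58. ] axis in tool [ 0.0019 -0.1141 -0.9935] bar dir [ 1.     -0.0067  0.0027]
centre col [np.float64(316.4), np.float64(316.4)] pred bar [345.  269.3] [array([344.2, 321.3]), array([345.9, 212.4])]
189 []
205 [(np.int64(334), np.int64(359))]
221 [(np.int64(323), np.int64(359))]
237 [(np.int64(329), np.int64(356))]
253 [(np.int64(329), np.int64(356))]
269 [(np.int64(328), np.int64(357))]
285 [(np.int64(327), np.int64(355))]
301 [(np.int64(326), np.int64(355))]
317 [(np.int64(326), np.int64(355)), (np.int64(428), np.int64(446))]
333 [(np.int64(426), np.int64(452))]
349 [(np.int64(423), np.int64(461))]
[-1.26582437 -0.32475874  1.33174832  2.15341391  0.44010846  0.87062441
 -0.34177659]
```

Emit:
{"fn": "apply_moves", "kwargs": {"deltas": [{"delta_pos":[0,0.4,0],"dr":[0.24,0,0],"fingers":1},{"delta_pos":[-0.02,0.43,0],"dr":[0,0,0],"fingers":1},{"delta_pos":[0,0,0.5],"dr":[0,0,0],"fingers":1},{"delta_pos":[0,0,0.5],"dr":[0,0,0],"fingers":1},{"delta_pos":[0,0,0],"dr":[0,0,0],"fingers":1}]}}

```text
clock: 19.25
eef_pos: [0.4752, -0.1667, 0.242]
tool_rot: [0.763, 0.639, 0.063, 0.075]
ft_force: [-0.3, 0.3, -0.1]
finger_gap: 1.003
grasp_force: 0.0
```

```bash
python3 bar.py w7; python3 -c "
from workcell import ctrl;print(ctrl.get_obs()['q'])"
```

```text
tilt err deg 8.799992477371301 bar in tool mm [-3.8 15.5 45.6] axis in tool [ 4.000e-04 -1.530e-01 -9.882e-01] bar dir [ 1.e+00 -2.e-03  7.e-04]
centre col [np.float64(316.3), np.float64(316.4)] pred bar [346.1 284.1] [array([344.9, 337.9]), array([347.4, 224.9])]
204 []
220 [(np.int64(334), np.int64(352))]
236 [(np.int64(326), np.int64(360))]
252 [(np.int64(328), np.int64(358))]
268 [(np.int64(329), np.int64(358)), (np.int64(377), np.int64(391))]
284 [(np.int64(328), np.int64(358))]
300 [(np.int64(327), np.int64(356))]
316 [(np.int64(326), np.int64(357))]
332 [(np.int64(327), np.int64(356))]
348 []
364 []
[-1.39607471 -0.33646469  1.45375472  2.12828375  0.45495775  0.89822345
 -0.35157588]
```

```bash
cat > kin.py <<'E'
import numpy as np
from scipy.optimize import least_squares
from scipy.spatial.transform import Rotation as R
D=[([-1.29806861,.47778999,.02235987,1.55642847,-.01150275,1.10930394,-.08306024],[.25069549,.62608455,.2257426],[.189244,.98193,-.000895,-.000101]),
([-.81500274,-.06401291,.92098374,1.87493467,.05288429,1.30560881,-.0887385],[.44930625,-.11921712,.37078322],[.768,.641,0,0]),
([-1.35434659,-.33640805,1.45528801,2.27137828,.60906354,.61787911,-.47456717],[.4843,-.1705,.2038],[.755,.631,.116,.136]),
([-1.26582437,-.32475874,1.33174832,2.15341391,.44010846,.87062441,-.34177659],[.4699,-.1692,.2531],[.763,.636,.077,.089]),
([-1.39607471,-.33646469,1.45375472,2.12828375,.45495775,.89822345,-.35157588],[.4752,-.1667,.242],[.763,.639,.063,.075])]
def fk(q,p):
    # signs sg on z joints, params: c1,c7,h,L1,L2,L3,a,b,shoulder offset e
    c1,c7,h,L1,L2,L3,a,b,e,w=p[:9].tolist()+[p[9]]
    z=lambda t:R.from_euler('z',t);y=lambda t:R.from_euler('y',t)
    r=z(SG[0]*q[0]+c1);x=np.array([0,0,h])+r.apply([e,0,0])
    r=r*y(q[1]);x=x+r.apply([a,0,L1]);r=r*z(SG[1]*q[2])*y(q[3]);x=x+r.apply([b,0,L2])
    r=r*z(SG[2]*q[4])*y(q[5]);x=x+r.apply([w,0,L3]);r=r*z(SG[3]*q[6]+c7);return x,r
def res(p):
    o=[]
    for q,x,t in D:
        X,r=fk(q,p);o+=list((X-x)*1e3);o+=list((r.inv()*R.from_quat(t)).as_rotvec()*300)
    return np.array(o+list(p[6:10]*20))
best=None
import itertools
for SG in itertools.product([-1,1],repeat=4):
  for c1 in(0,1.57,3.14,-1.57):
   for c7 in(0,1.57,3.14,-1.57):
    l=least_squares(res,[c1,c7,.35,.4,.4,.3,0,0,0,0],loss="soft_l1",max_nfev=60)
    if best is None or l.cost<best[0]: best=(l.cost,SG,l.x,l.fun)
if __name__=="__main__":
    print(best[0],best[1],best[2].round(4));print(best[3][:30].reshape(-1,6).round(1))
    np.savez("kin.npz",SG=best[1],p=best[2])
E
timeout 500 python3 kin.py
```

```text
27.911940965881197 (-1, -1, -1, -1) [-8.970e-02  1.483e+00  4.025e-01  5.087e-01  5.197e-01  3.814e-01
 -1.220e-02  2.250e-02 -2.600e-03  4.000e-04]
[[-0.9  0.1  0.3 -0.  -0.  -0.6]
 [ 2.7 -0.1 -0.7  0.   0.  -0.6]
 [ 0.9 -1.6 -0.1  0.2  9.5  0.9]
 [-0.5  3.6 -0.5 -0.6  6.3  0.7]
 [-1.9 -0.4  1.5  0.1  5.  -0.2]]
```

```bash
cat > sim.py <<'E'
import numpy as np, kin0 as kin
from scipy.optimize import least_squares
from scipy.spatial.transform import Rotation as R
k=np.load("kin.npz");kin.SG=tuple(k["SG"]);p=k["p"]
lo=np.array([-2.96,-.34,-1.41,.24,-1.37,.17,-2.96]);hi=np.array([2.96,2.1,1.46,2.44,4.51,1.92,2.96])
fk=lambda q:kin.fk(q,p)
def err(q,x,r):
    X,Q=fk(q);return np.r_[x-X,(r*Q.inv()).as_rotvec()]
def jac(q):
    X,Q=fk(q);J=np.zeros((6,7))
    for i in range(7):
        d=q.copy();d[i]+=1e-5;J[:,i]=-err(d,X,Q)/1e-5
    return -(-J)*-1 if False else -J*-1*-1
def step(q,x,r,n=6):
    for _ in range(n):
        e=err(q,x,r);J=jac(q)
        free=np.ones(7,bool)
        for _ in range(4):
            dq=np.zeros(7);Jf=J[:,free];dq[free]=Jf.T@np.linalg.solve(Jf@Jf.T+1e-5*np.eye(6),e)
            bad=free&((q+dq<lo)|(q+dq>hi))
            if not bad.any():break
            free&=~bad
        q=np.clip(q+dq,lo,hi)
    return q
E
sed '/^best=None/,$d' kin.py > kin0.py
cat > t.py <<'E'
from sim import *
q=np.array([0.3,.5,.2,1.2,.1,1,.2]);X,Q=fk(q);d=q+1e-4*np.arange(7)
J=jac(q);a=np.r_[fk(d)[0]-X,(fk(d)[1]*Q.inv()).as_rotvec()];print("jac sign",np.allclose(J@(d-q),a,atol=1e-5),np.allclose(-J@(d-q),a,atol=1e-5))
E
python3 t.py
```

```text
jac sign False True
```

```bash
sed -i 's/return -(-J).*/return J/' sim.py
cat > t.py <<'E'
from sim import *
from fit import s,T
def run(q,rows,x,r):
    for dp,dr in rows:
        x=x+r.apply(np.array(dp)*.02);r=r*R.from_rotvec(np.array(dr)*np.radians(10));q=step(q,x,r,3)
    return q,x,r
q=np.array(kin.D[0][0]);x,r=fk(q)
q,x,r=run(q,[([0,0,-.9],[0,0,.98])]*8+[([-.96,.68,0],[0]*3)]*20+[([-.98,.17,0],[0]*3)]*16,x,r);print("w1 sim",q.round(2),x.round(3))
q,x,r=run(q,[([-1,.48,0],[0]*3)]*10+[([0,0,1],[0]*3)]*6,x,r);print("lid",q.round(2),x.round(3))
# feasibility of grasp for tilt/swivel
Rt=R.from_euler('z',s[2])
for tilt in (0,8,12,20):
  t=np.radians(tilt)
  zt=Rt.apply([np.sin(t),0,-np.cos(t)]);yt=Rt.apply([np.cos(t),0,np.sin(t)]);xt=np.cross(yt,zt)
  rr=R.from_matrix(np.c_[xt,yt,zt])
  for dist in (45,86):
    B=T(s,(20-dist*.343,90,158+dist*.9394))+zt*.012
    out=[]
    for q3 in np.arange(-1.2,1.5,.3):
      f=lambda v:np.r_[err(np.r_[v[:2],q3,v[2:]],B,rr)*[100]*1 if False else err(np.r_[v[:2],q3,v[2:]],B,rr)*100]
      ok=None
      for q10 in (-1,0,1,2):
        l=least_squares(f,np.clip([q10,.3,1.9,0.,1.1,0],lo[[0,1,3,4,5,6]]+.01,hi[[0,1,3,4,5,6]]-.01),bounds=(lo[[0,1,3,4,5,6]],hi[[0,1,3,4,5,6]]),max_nfev=100)
        if l.cost<1e-3: ok=l.x;break
      if ok is not None: out.append((round(q3,1),ok.round(2).tolist()))
    print(tilt,dist,out)
E
timeout 400 python3 t.py
```

```text
w1 sim [-0.84 -0.09  0.93  1.89  0.08  1.31 -0.11] [ 0.446 -0.118  0.371]
lid [-0.3   0.51  1.01  1.72 -0.46  1.17  0.65] [ 0.504 -0.333  0.251]
0 45 [(np.float64(-1.2), [1.24, 0.55, 1.95, 0.6, 1.06, -0.4]), (np.float64(-0.9), [1.03, 0.39, 1.94, 0.37, 0.98, -0.22]), (np.float64(-0.6), [0.78, 0.32, 1.94, 0.22, 0.95, -0.09]), (np.float64(-0.3), [0.52, 0.28, 1.93, 0.1, 0.94, -0.0]), (np.float64(0.0), [0.25, 0.27, 1.93, -0.0, 0.94, 0.07]), (np.float64(0.3), [-0.02, 0.28, 1.93, -0.1, 0.94, 0.15]), (np.float64(0.6), [-0.29, 0.32, 1.94, -0.22, 0.95, 0.24]), (np.float64(0.9), [-0.54, 0.39, 1.94, -0.37, 0.98, 0.37]), (np.float64(1.2), [-0.74, 0.55, 1.95, -0.6, 1.06, 0.55]), (np.float64(1.5), [-0.86, 0.89, 1.96, -0.94, 1.28, 0.81])]
0 86 [(np.float64(-1.2), [1.29, 0.42, 1.95, 0.44, 1.08, -0.28]), (np.float64(-0.9), [1.06, 0.29, 1.94, 0.26, 1.03, -0.13]), (np.float64(-0.6), [0.8, 0.23, 1.94, 0.15, 1.02, -0.04]), (np.float64(-0.3), [0.53, 0.21, 1.93, 0.07, 1.01, 0.03]), (np.float64(0.0), [0.25, 0.2, 1.93, -0.0, 1.01, 0.08]), (np.float64(0.3), [-0.03, 0.21, 1.93, -0.07, 1.01, 0.13]), (np.float64(
[... 2984 characters left out ...]
64(0.9), [-0.59, 0.13, 2.22, -0.34, 0.52, 0.39]), (np.float64(1.2), [-0.86, 0.19, 2.23, -0.5, 0.55, 0.51]), (np.float64(1.5), [-1.05, 0.47, 2.24, -0.93, 0.72, 0.86])]
20 86 [(np.float64(-1.2), [1.57, -0.07, 2.22, -0.27, 0.62, 0.38]), (np.float64(-0.9), [1.24, -0.02, 2.22, -0.18, 0.61, 0.3]), (np.float64(-0.6), [0.93, -0.01, 2.21, -0.15, 0.61, 0.27]), (np.float64(-0.3), [0.62, -0.0, 2.21, -0.14, 0.6, 0.25]), (np.float64(0.0), [0.31, -0.0, 2.2, -0.13, 0.6, 0.23]), (np.float64(0.3), [-0.01, -0.0, 2.21, -0.12, 0.6, 0.21]), (np.float64(0.6), [-0.32, -0.01, 2.21, -0.11, 0.6, 0.19]), (np.float64(0.9), [-0.63, -0.02, 2.22, -0.08, 0.6, 0.16]), (np.float64(1.2), [-0.96, -0.07, 2.22, 0.01, 0.6, 0.07])]
```

```bash
cat > t2.py <<'E'
from sim import *
from fit import s,T
Rt=R.from_euler('z',s[2])
def ori(deg):
    t=np.radians(deg);zt=Rt.apply([np.sin(t),0,-np.cos(t)]);yt=Rt.apply([np.cos(t),0,np.sin(t)])
    return R.from_matrix(np.c_[np.cross(yt,zt),yt,zt])
def line(q,x1,r1):
    x0,r0=fk(q);rv=(r1*r0.inv()).as_rotvec();n=int(max(np.ceil(np.linalg.norm(x1-x0)/.02),np.ceil(np.degrees(np.linalg.norm(rv))/8),1))
    for i in range(1,n+1): q=step(q,x0+(x1-x0)*i/n,R.from_rotvec(rv*i/n)*r0,2)
    return q,n
up=lambda d:T(s,(20-d*.343,90,158+d*.9394))
if __name__=="__main__":
    q0=np.array(kin.D[-1][0]);x0,r0=fk(q0);print(x0)
    for dz in (.05,.0):
     for V in [(.6,-.1,.3),(.6,.05,.25),(.6,0,.2),(.55,.1,.25),(.65,-.15,.35),(.7,-.1,.3),(.65,0,.25),(.7,.1,.2),(.5,.2,.2),(.6,.2,.2)]:
      try:
        q,n0=line(q0,x0+[0,0,dz],r0);q,n1=line(q,np.array(V),ori(0));qv=q
        q,n2=line(q,up(45+75),ori(20));q,n3=line(q,up(45-13),ori(20));qa=q;e1=np.linalg.norm(err(q,up(32),ori(20)));q,n4=line(q,up(73),ori(20))
        print(dz,V,n0+n1+n2+n3+n4,"via",qv[:4].round(2),"grasp",qa[:4].round(2),e1.round(4),"end",q[:4].round(2),np.linalg.norm(err(q,up(73),ori(20))).round(4))
      except Exception as ex: print(V,ex)
E
timeout 300 python3 t2.py
```

```text
[ 0.47333516 -0.16707364  0.24347625]
0.05 (0.6, -0.1, 0.3) 23 via [-1.43 -0.3   1.39  2.03] grasp [-1.1   0.15  1.43  2.24] 0.2149 end [-1.16 -0.16  1.36  2.23] 0.0
0.05 (0.6, 0.05, 0.25) 29 via [-1.54 -0.27  1.41  2.08] grasp [-1.    0.34  1.4   2.24] 0.0407 end [-1.21 -0.22  1.37  2.23] 0.0011
0.05 (0.6, 0, 0.2) 31 via [-1.67 -0.31  1.46  2.07] grasp [-1.12  0.12  1.43  2.24] 0.2172 end [-1.16 -0.16  1.36  2.23] 0.0
0.05 (0.55, 0.1, 0.25) 33 via [-1.62 -0.22  1.43  2.09] grasp [-1.12  0.11  1.43  2.24] 0.1747 end [-1.12 -0.13  1.33  2.23] 0.0001
0.05 (0.65, -0.15, 0.35) 25 via [-1.4  -0.3   1.39  1.99] grasp [-1.09  0.18  1.43  2.24] 0.1864 end [-1.12 -0.13  1.33  2.23] 0.0
0.05 (0.7, -0.1, 0.3) 31 via [-1.29  0.06  1.4   1.86] grasp [-1.12  0.11  1.43  2.24] 0.1808 end [-1.13 -0.14  1.34  2.23] 0.0
0.05 (0.65, 0, 0.25) 38 via [-0.85  0.63  1.05  1.61] grasp [-1.11  0.14  1.43  2.24] 0.1923 end [-1.14 -0.14  1.34  2.23] 0.0
0.05 (0.7, 0.1, 0.2) 48 via [-0.24  0.56  0.01  1.49] grasp [0.06 0.09 0.24 2.21] 0.0 end [ 0.05 -0.    0.25  2.21] 0.0
0.05 (0.5, 0.2, 0.2) 50 via [-1.38  0.4
[... 807 characters left out ...]
1.43  2.24] 0.1104 end [-1.08 -0.11  1.31  2.23] 0.001
0.0 (0.7, -0.1, 0.3) 30 via [-1.67 -0.34  1.45  1.84] grasp [-0.78  0.19  1.12  2.23] 0.0078 end [-1.01 -0.07  1.24  2.22] 0.0001
0.0 (0.65, 0, 0.25) 29 via [-1.67 -0.34  1.45  2.02] grasp [-0.87  0.2   1.2   2.23] 0.0013 end [-1.18 -0.19  1.36  2.23] 0.0011
0.0 (0.7, 0.1, 0.2) 38 via [-1.69 -0.02  1.45  1.99] grasp [-0.79  0.18  1.12  2.23] 0.0053 end [-1.   -0.07  1.24  2.22] 0.0001
0.0 (0.5, 0.2, 0.2) 43 via [-2.02 -0.34  1.46  2.11] grasp [-0.85  0.23  1.21  2.23] 0.0177 end [-1.17 -0.18  1.36  2.23] 0.0013
0.0 (0.6, 0.2, 0.2) 45 via [-1.85  0.04  1.45  2.02] grasp [-0.8   0.18  1.13  2.23] 0.0043 end [-1.02 -0.08  1.25  2.23] 0.0001
```

```bash
cat > t3.py <<'E'
from t2 import *
def run(q,rows):
    x,r=fk(q)
    for dp,dr in rows:
        x=x+r.apply(np.array(dp)*.02);r=r*R.from_rotvec(np.array(dr)*np.radians(10));q1=step(q,x,r,2);m=np.abs(q1-q).max();q=q1
        print(q[:4].round(2),round(m*8,1),end="; ")
    print(x.round(3));return q
Z=[0,0,0]
q0=np.array(kin.D[-1][0])
for first in ([([0,0,-.85],Z)]*3+[([.96,.148,.23],[.11,0,0])]*10, [([0,0,-.85],[.36,0,0])]*3+[([.96,.148,.23],Z)]*10):
    q=run(q0,first+[([.96,.148,.23],Z)]*10)
E
python3 t3.py
```

```text
[-1.32 -0.34  1.37  2.12] 0.6; [-1.25 -0.34  1.3   2.1 ] 0.6; [-1.19 -0.34  1.22  2.09] 0.6; [-1.25 -0.29  1.27  2.08] 0.5; [-1.33 -0.25  1.33  2.06] 0.6; [-1.43 -0.21  1.41  2.05] 0.8; [-1.24  0.14  1.41  2.05] 2.8; [-1.25  0.16  1.35  2.01] 0.8; [-1.21  0.22  1.3   1.99] 0.5; [-1.18  0.27  1.26  1.97] 0.4; [-1.16  0.32  1.22  1.94] 0.4; [-1.14  0.36  1.19  1.92] 0.3; [-1.12  0.4   1.15  1.89] 0.3; [-1.13  0.42  1.14  1.88] 0.2; [-1.14  0.44  1.12  1.87] 0.2; [-1.14  0.47  1.1   1.85] 0.2; [-1.15  0.49  1.08  1.83] 0.2; [-1.15  0.51  1.07  1.81] 0.2; [-1.16  0.54  1.05  1.79] 0.2; [-1.16  0.56  1.03  1.77] 0.2; [-1.16  0.58  1.02  1.75] 0.2; [-1.17  0.61  1.    1.73] 0.2; [-1.17  0.63  0.99  1.7 ] 0.2; [0.596 0.2   0.199]
[-1.42 -0.34  1.45  2.07] 0.9; [-1.43 -0.34  1.45  2.02] 0.9; [-1.45 -0.34  1.45  1.97] 0.8; [-1.49 -0.34  1.45  1.98] 0.3; [-1.53 -0.34  1.45  1.99] 0.3; [-1.57 -0.34  1.45  1.99] 0.3; [-1.6  -0.34  1.45  2.  ] 0.3; [-1.64 -0.34  1.45  2.01] 0.3; [-1.68 -0.34  1.45  2.01] 0.3; [-1.71 -0.34  1.45  2.01] 0.3; [-1.75 -0.34  1.45  2.02] 0.3; [-1.78 -0.34  1.45  2.02] 0.3; [-1.82 -0.34  1.45  2.02] 0.3; [-1.85 -0.34  1.45  2.02] 0.3; [-1.85 -0.34  1.45  2.03] 0.1; [-1.85 -0.34  1.45  2.03] 0.0; [-1.85 -0.34  1.45  2.03] 0.0; [-1.85 -0.34  1.45  2.02] 0.0; [-1.85 -0.34  1.45  2.02] 0.0; [-1.85 -0.34  1.45  2.02] 0.0; [-1.88  0.    1.45  2.02] 2.7; [-1.88  0.    1.45  2.03] 0.1; [-1.88  0.    1.45  2.03] 0.0; [0.594 0.2   0.196]
```

Emit:
{"fn": "apply_moves", "kwargs": {"deltas": [{"delta_pos":[0,0,-0.85],"dr":[0,0,0],"fingers":1},{"delta_pos":[0,0,-0.85],"dr":[0,0,0],"fingers":1},{"delta_pos":[0,0,-0.85],"dr":[0,0,0],"fingers":1},{"delta_pos":[0.96,0.15,0.23],"dr":[0.11,0,0],"fingers":1},{"delta_pos":[0.96,0.15,0.23],"dr":[0.11,0,0],"fingers":1},{"delta_pos":[0.96,0.15,0.23],"dr":[0.11,0,0],"fingers":1},{"delta_pos":[0.96,0.15,0.23],"dr":[0.11,0,0],"fingers":1},{"delta_pos":[0.96,0.15,0.23],"dr":[0.11,0,0],"fingers":1}]}}

```text
clock: 20.3
eef_pos: [0.4951, -0.0718, 0.2771]
tool_rot: [0.765, 0.641, 0.035, 0.041]
ft_force: [-0.6, -0.4, -0.1]
finger_gap: 0.999
grasp_force: 0.0
```

```bash
cat > t4.py <<'E'
from t2 import *
from workcell import ctrl
o=ctrl.get_obs();q0=np.array(o["q"]);print(q0.round(3),o["eef_pos"].round(3),fk(q0)[0].round(3))
x0,r0=fk(q0)
res=[]
for V in [(.6,.0,.25),(.6,.1,.2),(.6,.2,.2),(.7,.1,.2),(.7,0,.25),(.75,.1,.2),(.55,.3,.2),(.65,.2,.2),(.45,.4,.2),(.7,.2,.15)]:
  for W in [None,(.65,-.05,.25),(.7,0,.25),(.62,-.1,.3)]:
    q,n1=line(q0,np.array(V),ori(0));qv=q;n=n1
    if W: q,k=line(q,np.array(W),ori(0));n+=k
    q,k=line(q,up(120),ori(14));n+=k;qp=q;q,k=line(q,up(32),ori(14));e=np.linalg.norm(err(q,up(32),ori(14)));qg=q;q,k2=line(q,up(73),ori(14));e2=np.linalg.norm(err(q,up(73),ori(14)))
    res.append((n+k+k2,V,W,qv[:3].round(2),qp[:3].round(2),qg[:3].round(2),round(e,4),q[:3].round(2),round(e2,4)))
for t in sorted(res,key=lambda t:abs(t[5][2])+ (t[6]+t[8])*10)[:12]:print(*t)
E
timeout 400 python3 t4.py
```

```text
[-1.631 -0.337  1.454  2.03   0.422  1.082 -0.529] [ 0.495 -0.072  0.277] [ 0.491 -0.074  0.28 ]
24 (0.6, 0.0, 0.25) None [-1.78 -0.34  1.45] [-1.21 -0.34  1.28] [-0.81  0.29  1.17] 0.0 [-1.04  0.15  1.36] 0.0001
32 (0.6, 0.0, 0.25) (0.65, -0.05, 0.25) [-1.78 -0.34  1.45] [-1.21 -0.34  1.28] [-0.81  0.29  1.17] 0.0 [-1.03  0.15  1.36] 0.0001
39 (0.6, 0.1, 0.2) (0.65, -0.05, 0.25) [-1.83 -0.34  1.45] [-1.21 -0.34  1.28] [-0.81  0.29  1.17] 0.0 [-1.03  0.15  1.36] 0.0001
36 (0.7, 0.1, 0.2) None [-1.78 -0.06  1.45] [-1.21 -0.34  1.28] [-0.81  0.29  1.17] 0.0 [-1.04  0.15  1.36] 0.0001
37 (0.7, 0, 0.25) (0.65, -0.05, 0.25) [-1.78 -0.34  1.45] [-1.21 -0.34  1.28] [-0.81  0.29  1.17] 0.0 [-1.03  0.15  1.36] 0.0001
42 (0.75, 0.1, 0.2) (0.65, -0.05, 0.25) [-1.85 -0.34  1.45] [-1.21 -0.34  1.28] [-0.81  0.29  1.17] 0.0 [-1.03  0.15  1.36] 0.0001
40 (0.65, 0.2, 0.2) None [-1.86 -0.08  1.45] [-1.21 -0.34  1.28] [-0.81  0.29  1.17] 0.0 [-1.04  0.15  1.36] 0.0001
45 (0.7, 0.1, 0.2) (0.65, -0.05, 0.25) [-1.78 -0.06  1.45] [-1.06 -0.2   1.21] [-0.82  0.3   1.18] 0.0 [-1.06  0.16  1.39] 0.0001
50 (0.7, 0.1, 0.2) (0.7, 0, 0.25) [-1.78 -0.06  1.45] [-1.16 -0.28  1.27] [-0.82  0.3   1.18] 0.0 [-1.06  0.16  1.39] 0.0001
29 (0.7, 0, 0.25) None [-1.78 -0.34  1.45] [-1.21 -0.34  1.28] [-0.82  0.3   1.18] 0.0 [-1.05  0.16  1.38] 0.0001
59 (0.55, 0.3, 0.2) (0.7, 0, 0.25) [-2.   -0.07  1.45] [-1.13 -0.26  1.25] [-0.82  0.3   1.18] 0.0 [-1.06  0.16  1.39] 0.0001
53 (0.65, 0.2, 0.2) (0.7, 0, 0.25) [-1.86 -0.08  1.45] [-1.15 -0.28  1.26] [-0.82  0.3   1.18] 0.0 [-1.06  0.16  1.38] 0.0001
```

```bash
cat > t5.py <<'E'
from t2 import *
from workcell import ctrl
o=ctrl.get_obs();q0=np.array(o["q"])
res=[]
for U in [(.465,.04,.3),(.45,.06,.3),(.45,.1,.32),(.45,.0,.33),(.44,.15,.3)]:
 for V in [None,(.5,.2,.22),(.45,.35,.2),(.6,.1,.2),(.6,.25,.2)]:
  for W in [None,(.65,.0,.2),(.7,0,.25)]:
    q,n=line(q0,np.array(U),ori(0));qu=q
    if V: q,k=line(q,np.array(V),ori(0));n+=k
    qv=q
    if W: q,k=line(q,np.array(W),ori(0));n+=k
    q,k=line(q,up(120),ori(14));n+=k;qp=q;q,k=line(q,up(32),ori(14));e=np.linalg.norm(err(q,up(32),ori(14)));qg=q;q,k2=line(q,up(73),ori(14));e2=np.linalg.norm(err(q,up(73),ori(14)))
    res.append((n+k+k2,U,V,W,qu[:3].round(2),qv[:3].round(2),qp[:3].round(2),qg[:3].round(2),round(e,4),q[:3].round(2),round(e2,4)))
for t in sorted(res,key=lambda t:abs(t[6][2])+ (t[8]+t[10])*10+t[0]*.01+9*(t[6][1]<0))[:12]:print(*t)
E
timeout 500 python3 t5.py
```

```text
23 (0.45, 0.0, 0.33) None None [-1.6  -0.31  1.28] [-1.6  -0.31  1.28] [-1.2  -0.33  1.28] [-0.83  0.31  1.2 ] 0.0 [-1.07  0.18  1.4 ] 0.0001
25 (0.465, 0.04, 0.3) None None [-1.85 -0.31  1.46] [-1.85 -0.31  1.46] [-1.2  -0.33  1.28] [-0.85  0.32  1.22] 0.0 [-1.09  0.2   1.44] 0.0
28 (0.45, 0.06, 0.3) None None [-1.79 -0.24  1.39] [-1.79 -0.24  1.39] [-1.2  -0.34  1.28] [-0.86  0.33  1.24] 0.0 [-1.1   0.22  1.45] 0.0001
32 (0.45, 0.1, 0.32) None None [-1.82 -0.2   1.36] [-1.82 -0.2   1.36] [-1.2  -0.33  1.28] [-0.85  0.32  1.22] 0.0 [-1.09  0.2   1.44] 0.0
34 (0.465, 0.04, 0.3) None (0.65, 0.0, 0.2) [-1.85 -0.31  1.46] [-1.85 -0.31  1.46] [-1.2  -0.34  1.28] [-0.84  0.31  1.21] 0.0 [-1.08  0.19  1.42] 0.0001
34 (0.45, 0.0, 0.33) None (0.65, 0.0, 0.2) [-1.6  -0.31  1.28] [-1.6  -0.31  1.28] [-1.2  -0.33  1.28] [-0.85  0.32  1.22] 0.0 [-1.09  0.2   1.44] 0.0001
35 (0.465, 0.04, 0.3) (0.6, 0.1, 0.2) None [-1.85 -0.31  1.46] [-1.89 -0.31  1.46] [-1.2  -0.33  1.28] [-0.85  0.32  1.22] 0.0 [-1.09  0.2   1.44] 0.0001
36 (0.45, 0.0, 0.33) None (0.7, 0, 0.25) [-1.6  -0.31  1.28] [-1.6  -0.31  1.28] [-1.19 -0.32  1.28] [-0.82  0.3   1.18] 0.0 [-1.06  0.16  1.39] 0.0001
37 (0.465, 0.04, 0.3) None (0.7, 0, 0.25) [-1.85 -0.31  1.46] [-1.85 -0.31  1.46] [-1.2  -0.33  1.28] [-0.85  0.32  1.22] 0.0 [-1.09  0.2   1.44] 0.0
41 (0.45, 0.06, 0.3) None (0.65, 0.0, 0.2) [-1.79 -0.24  1.39] [-1.79 -0.24  1.39] [-1.1  -0.23  1.24] [-0.82  0.3   1.18] 0.0 [-1.06  0.16  1.38] 0.0001
37 (0.44, 0.15, 0.3) None None [-1.89  0.01  1.45] [-1.89  0.01  1.45] [-1.2  -0.34  1.28] [-0.86  0.33  1.24] 0.0 [-1.1   0.21  1.45] 0.0001
42 (0.45, 0.06, 0.3) (0.6, 0.1, 0.2) None [-1.79 -0.24  1.39] [-1.04  0.6   1.02] [-1.11 -0.24  1.24] [-0.82  0.3   1.19] 0.0 [-1.06  0.17  1.39] 0.0001
```

```bash
cat > t6.py <<'E'
from t2 import *
from workcell import ctrl
o=ctrl.get_obs();q0=np.array(o["q"])
def go(q,P):
    m=0;n=0
    for x1,r1 in P:
        x0,r0=fk(q);rv=(r1*r0.inv()).as_rotvec();k=int(max(np.ceil(np.linalg.norm(x1-x0)/.02),np.ceil(np.degrees(np.linalg.norm(rv))/8),1))
        for i in range(1,k+1):
            q1=step(q,x0+(x1-x0)*i/k,R.from_rotvec(rv*i/k)*r0,2);m=max(m,np.abs(q1-q).max());q=q1
        n+=k
    return q,n,m
side=lambda d,y:up(d)+Rt.apply([0,y,0])
A=np.array
if __name__=="__main__":
  res=[];tl=12
  for U in [(.465,.04,.3),(.45,.06,.3),(.45,.08,.3),(.44,.12,.3),(.44,.15,.3)]:
   for V in [(.5,.2,.22),(.6,.1,.2),(.6,.2,.2),(.7,.1,.2),(.55,.15,.2)]:
    for W in [None,(.65,.0,.2),(.7,.05,.2)]:
      P=[(A(U),ori(0)),(A(V),ori(0))]
      qv,n,m0=go(q0,P)
      q=qv;m=0
      if W: q,k,m=go(q,[(A(W),ori(0))]);n+=k
      qs,k,m1=go(q,[(side(34,.09),ori(tl))]);n+=k;qg,k,m2=go(qs,[(up(34),ori(tl))]);n+=k;qe,k,m3=go(qg,[(up(75),ori(tl))]);n+=k
      e=np.linalg.norm(err(qg,up(34),ori(tl)));e2=np.linalg.norm(err(qe,up(75),ori(tl)))
      if e+e2<.004: res.append((n,U,V,W,qv[:3].round(2),qs[:3].round(2),qg[:3].round(2),qe[:3].round(2),[round(t*8,1) for t in(m0,m,m1,m2,m3)]))
  for t in sorted(res,key=lambda t:max(t[8][1:])*.3+t[0]*.02+abs(t[7][2])+9*(t[6][1]<0))[:12]:print(*t)
E
timeout 560 python3 t6.py
```

```text
37 (0.45, 0.06, 0.3) (0.55, 0.15, 0.2) None [-1.21  0.54  1.05] [-1.03  0.3   1.19] [-0.79  0.31  1.15] [-0.98  0.18  1.31] [np.float64(4.1), 0, np.float64(0.4), np.float64(0.4), np.float64(0.6)]
37 (0.45, 0.06, 0.3) (0.6, 0.1, 0.2) None [-1.04  0.6   1.02] [-1.04  0.31  1.21] [-0.79  0.32  1.16] [-0.99  0.19  1.32] [np.float64(4.9), 0, np.float64(0.3), np.float64(0.4), np.float64(0.6)]
40 (0.45, 0.06, 0.3) (0.5, 0.2, 0.22) None [-1.41  0.45  1.11] [-1.02  0.3   1.18] [-0.78  0.31  1.14] [-0.97  0.18  1.3 ] [np.float64(2.9), 0, np.float64(0.4), np.float64(0.4), np.float64(0.6)]
38 (0.45, 0.08, 0.3) (0.55, 0.15, 0.2) None [-1.86 -0.03  1.41] [-1.02  0.29  1.18] [-0.78  0.3   1.14] [-0.96  0.17  1.29] [np.float64(1.1), 0, np.float64(0.8), np.float64(0.4), np.float64(0.6)]
39 (0.44, 0.12, 0.3) (0.55, 0.15, 0.2) None [-1.22  0.55  1.07] [-1.04  0.31  1.21] [-0.8   0.32  1.17] [-0.99  0.19  1.33] [np.float64(3.5), 0, np.float64(0.4), np.float64(0.4), np.float64(0.6)]
40 (0.45, 0.06, 0.3) (0.6, 0.1, 0.2) (0.65, 0.0, 0.2) [-1.04  0.6   1.02] [-1.04  0.31  1.21] [-0.8   0.32  1.17] [-0.99  0
[... 565 characters left out ...]
18] [-0.78  0.3   1.14] [-0.96  0.17  1.29] [np.float64(1.0), 0, np.float64(0.8), np.float64(0.4), np.float64(0.6)]
41 (0.44, 0.15, 0.3) (0.5, 0.2, 0.22) None [-1.44  0.48  1.16] [-1.05  0.32  1.22] [-0.8   0.32  1.18] [-1.    0.2   1.34] [np.float64(2.1), 0, np.float64(0.4), np.float64(0.4), np.float64(0.6)]
40 (0.44, 0.15, 0.3) (0.55, 0.15, 0.2) None [-1.23  0.56  1.09] [-1.06  0.33  1.24] [-0.81  0.33  1.19] [-1.01  0.21  1.36] [np.float64(2.1), 0, np.float64(0.4), np.float64(0.4), np.float64(0.6)]
43 (0.45, 0.06, 0.3) (0.6, 0.2, 0.2) None [-1.16  0.64  0.99] [-1.04  0.31  1.2 ] [-0.79  0.31  1.16] [-0.98  0.19  1.32] [np.float64(4.1), 0, np.float64(0.3), np.float64(0.4), np.float64(0.6)]
```

Emit:
{"fn": "apply_moves", "kwargs": {"deltas": [{"delta_pos":[0.86,-0.41,-0.1],"dr":[0.1,0,0],"fingers":1},{"delta_pos":[0.86,-0.41,-0.1],"dr":[0.1,0,0],"fingers":1},{"delta_pos":[0.86,-0.41,-0.1],"dr":[0.1,0,0],"fingers":1},{"delta_pos":[0.86,-0.41,-0.1],"dr":[0.1,0,0],"fingers":1},{"delta_pos":[0.86,-0.41,-0.1],"dr":[0.1,0,0],"fingers":1},{"delta_pos":[0.86,-0.41,-0.1],"dr":[0.1,0,0],"fingers":1},{"delta_pos":[0.86,-0.41,-0.1],"dr":[0,0,0],"fingers":1},{"delta_pos":[0.86,-0.41,-0.1],"dr":[0,0,0],"fingers":1},{"delta_pos":[0.86,-0.41,-0.1],"dr":[0,0,0],"fingers":1},{"delta_pos":[0.86,-0.41,-0.1],"dr":[0,0,0],"fingers":1}]}}

```text
clock: 21.55
eef_pos: [0.4431, 0.1121, 0.294]
tool_rot: [0.767, 0.642, 0.001, 0.001]
ft_force: [-0.4, 0.3, -0.5]
finger_gap: 0.999
grasp_force: 0.0
```

```bash
cat > t7.py <<'E'
from t6 import *
print(q0.round(2),o["eef_pos"].round(3),(R.from_quat(o["tool_rot"]).inv()*ori(0)).as_rotvec(degrees=True).round(1))
tl=12
for V in [(.5,.2,.22),(.55,.15,.2),(.6,.1,.2),(.55,.25,.2),(.45,.3,.2)]:
    qv,n,m0=go(q0,[(A(V),ori(0))]);qs,k,m1=go(qv,[(side(34,.09),ori(tl))]);qe,k2,m2=go(qs,[(up(34),ori(tl)),(up(75),ori(tl))])
    print(n,k,k2,V,qv[:4].round(2),qs[:4].round(2),qe[:4].round(2),[round(t*8,1) for t in(m0,m1,m2)],np.linalg.norm(err(qe,up(75),ori(tl))).round(4))
E
python3 t7.py
```

```text
[-1.89 -0.23  1.39  2.02  0.24  1.17 -0.78] [0.443 0.112 0.294] [ 0.2 -0.1 -0.1]
7 15 8 (0.5, 0.2, 0.22) [-1.41  0.45  1.11  1.9 ] [-1.02  0.3   1.19  2.13] [-0.97  0.18  1.3   2.11] [np.float64(4.1), np.float64(0.4), np.float64(0.6)] 0.0
8 12 8 (0.55, 0.15, 0.2) [-1.21  0.54  1.06  1.84] [-1.04  0.31  1.21  2.13] [-0.99  0.19  1.32  2.11] [np.float64(5.5), np.float64(0.4), np.float64(0.6)] 0.0
10 11 8 (0.6, 0.1, 0.2) [-1.05  0.61  1.02  1.75] [-1.04  0.31  1.21  2.13] [-0.99  0.19  1.33  2.11] [np.float64(5.4), np.float64(0.3), np.float64(0.6)] 0.0
11 17 8 (0.55, 0.25, 0.2) [-1.31  0.59  1.02  1.76] [-1.03  0.3   1.2   2.13] [-0.98  0.18  1.31  2.11] [np.float64(4.2), np.float64(0.4), np.float64(0.6)] 0.0
11 20 8 (0.45, 0.3, 0.2) [-1.58  0.48  1.07  1.91] [-1.02  0.29  1.18  2.13] [-0.96  0.17  1.29  2.11] [np.float64(2.5), np.float64(0.5), np.float64(0.6)] 0.0
```

Emit:
{"fn": "apply_moves", "kwargs": {"deltas": [{"delta_pos":[0.93,-0.36,-0.07],"dr":[0,0,0],"fingers":1},{"delta_pos":[0.93,-0.36,-0.07],"dr":[0,0,0],"fingers":1},{"delta_pos":[0.93,-0.36,-0.07],"dr":[0,0,0],"fingers":1},{"delta_pos":[0.93,-0.36,-0.07],"dr":[0,0,0],"fingers":1}]}}

```text
clock: 22.05
eef_pos: [0.4279, 0.1903, 0.2997]
tool_rot: [0.767, 0.642, 0.001, 0.001]
ft_force: [0.6, -0.2, -0.5]
finger_gap: 0.997
grasp_force: 0.0
```

```bash
python3 t7.py
```

```text
[-2.13 -0.25  1.44  1.99  0.27  1.2  -0.97] [0.428 0.19  0.3  ] [ 0.2 -0.  -0.1]
6 15 8 (0.5, 0.2, 0.22) [-2.11 -0.25  1.44  2.02] [-1.56 -0.32  1.45  2.2 ] [-1.37 -0.32  1.45  2.14] [np.float64(0.1), np.float64(0.3), np.float64(0.3)] 0.0194
9 14 8 (0.55, 0.15, 0.2) [-2.09 -0.25  1.44  2.05] [-1.57 -0.32  1.46  2.19] [-1.37 -0.32  1.46  2.14] [np.float64(0.4), np.float64(0.3), np.float64(0.3)] 0.0188
11 14 8 (0.6, 0.1, 0.2) [-2.07 -0.25  1.44  2.02] [-1.57 -0.32  1.46  2.19] [-1.37 -0.32  1.46  2.14] [np.float64(0.2), np.float64(0.3), np.float64(0.3)] 0.0186
9 15 8 (0.55, 0.25, 0.2) [-2.13 -0.32  1.44  2.04] [-1.57 -0.34  1.45  2.19] [-1.37 -0.34  1.45  2.14] [np.float64(0.3), np.float64(0.3), np.float64(0.3)] 0.0191
8 19 10 (0.45, 0.3, 0.2) [-2.17 -0.03  1.44  2.09] [-1.61 -0.24  1.45  2.19] [-1.32 -0.24  1.45  2.15] [np.float64(1.9), np.float64(0.5), np.float64(0.5)] 0.0214
```

```bash
cat > t8.py <<'E'
from t6 import *
tl=12;res=[]
for h in (.4,.1,-.2):
 for rho in (.4,.42,.44):
  for z in (.38,.42,.46):
   U=(rho*np.cos(h),rho*np.sin(h),z)
   for V in [(.5,.2,.22),(.55,.1,.2),(.6,0,.2)]:
    qu,n,m=go(q0,[(A(U),ori(0))]);qv,k0,m0=go(qu,[(A(V),ori(0))]);qs,k,m1=go(qv,[(side(34,.09),ori(tl))]);qe,k2,m2=go(qs,[(up(34),ori(tl)),(up(75),ori(tl))])
    e=np.linalg.norm(err(qe,up(75),ori(tl)))
    if e<.003: res.append((n,k0,k,k2,A(U).round(3),V,qu[:4].round(2),qv[:4].round(2),qs[:4].round(2),qe[:4].round(2),[round(t*8,1) for t in(m,m0,m1,m2)]))
for t in sorted(res,key=lambda t:sum(t[:4])*.02+max(t[10])*.5)[:8]:print(*t)
E
timeout 500 python3 t8.py
```

```text
9 13 10 8 [0.398 0.04  0.38 ] (0.55, 0.1, 0.2) [-1.31 -0.34  0.88  1.98] [-1.11  0.5   1.02  1.87] [-1.    0.28  1.15  2.13] [-0.94  0.16  1.26  2.11] [np.float64(0.8), np.float64(0.8), np.float64(0.3), np.float64(0.6)]
7 15 10 8 [0.368 0.156 0.42 ] (0.55, 0.1, 0.2) [-1.53 -0.33  0.8   1.92] [-1.13  0.51  1.04  1.87] [-1.02  0.29  1.18  2.13] [-0.96  0.17  1.28  2.11] [np.float64(0.9), np.float64(0.9), np.float64(0.3), np.float64(0.6)]
10 16 7 8 [0.398 0.04  0.42 ] (0.6, 0, 0.2) [-1.25 -0.34  0.81  1.92] [-0.87  0.57  0.99  1.77] [-1.    0.28  1.16  2.13] [-0.94  0.16  1.26  2.11] [np.float64(0.9), np.float64(0.7), np.float64(0.4), np.float64(0.6)]
11 15 10 8 [0.418 0.042 0.46 ] (0.55, 0.1, 0.2) [-1.33 -0.32  0.87  1.82] [-1.11  0.49  1.02  1.87] [-1.    0.28  1.15  2.13] [-0.93  0.16  1.25  2.11] [np.float64(0.8), np.float64(0.7), np.float64(0.3), np.float64(0.6)]
14 15 7 8 [ 0.392 -0.079  0.38 ] (0.6, 0, 0.2) [-1.   -0.33  0.87  1.98] [-0.84  0.55  0.94  1.77] [-0.96  0.26  1.1   2.13] [-0.88  0.14  1.19  2.11] [np.float64(0.8), np.float64(0.7), np.float64(0.4), np.float64(0.6)]
10 14 10 8 [0.398 0.04  0.42 ] (0.55, 0.1, 0.2) [-1.25 -0.34  0.81  1.92] [-1.07  0.47  0.96  1.87] [-0.95  0.26  1.09  2.13] [-0.87  0.14  1.18  2.11] [np.float64(0.9), np.float64(0.6), np.float64(0.3), np.float64(0.6)]
10 14 10 8 [0.418 0.042 0.42 ] (0.55, 0.1, 0.2) [-1.37 -0.33  0.93  1.89] [-1.14  0.51  1.06  1.87] [-1.03  0.3   1.19  2.13] [-0.97  0.18  1.3   2.11] [np.float64(0.8), np.float64(0.9), np.float64(0.3), np.float64(0.6)]
6 11 15 8 [0.368 0.156 0.38 ] (0.5, 0.2, 0.22) [-1.6  -0.33  0.87  1.98] [-1.39  0.44  1.09  1.9 ] [-1.01  0.29  1.17  2.13] [-0.95  0.17  1.28  2.11] [np.float64(0.9), np.float64(1.0), np.float64(0.4), np.float64(0.6)]
```

Emit:
{"fn": "apply_moves", "kwargs": {"deltas": [{"delta_pos":[-0.77,-0.02,-0.6],"dr":[0,0,0],"fingers":1},{"delta_pos":[-0.77,-0.02,-0.6],"dr":[0,0,0],"fingers":1},{"delta_pos":[-0.77,-0.02,-0.6],"dr":[0,0,0],"fingers":1},{"delta_pos":[-0.77,-0.02,-0.6],"dr":[0,0,0],"fingers":1},{"delta_pos":[-0.77,-0.02,-0.6],"dr":[0,0,0],"fingers":1},{"delta_pos":[-0.77,-0.02,-0.6],"dr":[0,0,0],"fingers":1},{"delta_pos":[-0.77,-0.02,-0.6],"dr":[0,0,0],"fingers":1},{"delta_pos":[-0.77,-0.02,-0.6],"dr":[0,0,0],"fingers":1},{"delta_pos":[-0.77,-0.02,-0.6],"dr":[0,0,0],"fingers":1},{"delta_pos":[-0.77,-0.02,-0.6],"dr":[0,0,0],"fingers":1}]}}

```text
clock: 23.3
eef_pos: [0.3966, 0.0384, 0.4196]
tool_rot: [0.767, 0.642, 0.001, 0.001]
ft_force: [0.0, 0.3, -0.3]
finger_gap: 1.005
grasp_force: 0.0
```

Emit:
{"fn": "apply_moves", "kwargs": {"deltas": [{"delta_pos":[0.3,0.5,0.78],"dr":[0,0,0],"fingers":1},{"delta_pos":[0.3,0.5,0.78],"dr":[0,0,0],"fingers":1},{"delta_pos":[0.3,0.5,0.78],"dr":[0,0,0],"fingers":1},{"delta_pos":[0.3,0.5,0.78],"dr":[0,0,0],"fingers":1},{"delta_pos":[0.3,0.5,0.78],"dr":[0,0,0],"fingers":1},{"delta_pos":[0.3,0.5,0.78],"dr":[0,0,0],"fingers":1},{"delta_pos":[0.3,0.5,0.78],"dr":[0,0,0],"fingers":1},{"delta_pos":[0.3,0.5,0.78],"dr":[0,0,0],"fingers":1},{"delta_pos":[0.3,0.5,0.78],"dr":[0,0,0],"fingers":1}]}}

```text
clock: 24.42
eef_pos: [0.4958, 0.0769, 0.2783]
tool_rot: [0.767, 0.642, 0.001, 0.001]
ft_force: [0.7, 0.4, -0.0]
finger_gap: 1.001
grasp_force: 0.0
```

```bash
python3 t7.py | head -3
```

```text
[-1.23  0.22  1.12  1.95 -0.22  1.1  -0.19] [0.496 0.077 0.278] [ 0.2 -0.  -0.1]
8 15 8 (0.5, 0.2, 0.22) [-1.32  0.39  0.99  1.9 ] [-0.95  0.26  1.09  2.13] [-0.87  0.14  1.18  2.11] [np.float64(0.2), np.float64(0.5), np.float64(0.6)] 0.0
7 12 8 (0.55, 0.15, 0.2) [-1.14  0.49  0.96  1.84] [-0.96  0.26  1.1   2.13] [-0.88  0.14  1.2   2.11] [np.float64(0.4), np.float64(0.4), np.float64(0.6)] 0.0
```

Emit:
{"fn": "apply_moves", "kwargs": {"deltas": [{"delta_pos":[0.3,0.5,0.78],"dr":[0,0,0],"fingers":1},{"delta_pos":[0.3,0.5,0.78],"dr":[0,0,0],"fingers":1},{"delta_pos":[0.3,0.5,0.78],"dr":[0,0,0],"fingers":1},{"delta_pos":[0.3,0.5,0.78],"dr":[0,0,0],"fingers":1},{"delta_pos":[-0.8,0,0],"dr":[-0.6,0,0],"fingers":1},{"delta_pos":[-0.8,0,0],"dr":[-0.6,0,0],"fingers":1}]}}

```text
clock: 25.18
eef_pos: [0.5341, 0.0607, 0.2165]
tool_rot: [0.762, 0.638, 0.069, 0.083]
ft_force: [0.6, -1.1, 0.0]
finger_gap: 1.001
grasp_force: 0.0
```

```bash
cat > rel.py <<'E'
from t6 import *
M=R.from_quat(o["tool_rot"]).as_matrix();P=o["eef_pos"]
print(q0.round(2),"tilt",np.degrees(np.arccos(-M[2,2])).round(2),"rot to ori12",(R.from_quat(o["tool_rot"]).inv()*ori(12)).as_rotvec(degrees=True).round(2))
for n,X in (("side",side(34,.09)),("grasp",up(34)),("drawn",up(75))): print(n,(M.T@(X-P)*1e3).round(1))
print("axis",(M.T@Rt.apply([-np.sin(.35),0,np.cos(.35)])).round(3))
E
python3 rel.py
```

```text
[-1.23  0.28  1.13  2.1  -0.27  0.73 -0.13] tilt 12.37 rot to ori12 [ 0.37  0.06 -0.11]
side [-148.     3.7   28.1]
grasp [-238.     3.9   28.2]
drawn [-238.    -1.6  -12.5]
axis [-0.001 -0.134 -0.991]
```

Emit:
{"fn": "apply_moves", "kwargs": {"deltas": [{"delta_pos":[-0.93,0.02,0.17],"dr":[0,0,0],"fingers":1},{"delta_pos":[-0.93,0.02,0.17],"dr":[0,0,0],"fingers":1},{"delta_pos":[-0.93,0.02,0.17],"dr":[0,0,0],"fingers":1},{"delta_pos":[-0.93,0.02,0.17],"dr":[0,0,0],"fingers":1},{"delta_pos":[-0.93,0.02,0.17],"dr":[0,0,0],"fingers":1},{"delta_pos":[-0.93,0.02,0.17],"dr":[0,0,0],"fingers":1},{"delta_pos":[-0.93,0.02,0.17],"dr":[0,0,0],"fingers":1},{"delta_pos":[-0.93,0.02,0.17],"dr":[0,0,0],"fingers":1}]}}

```text
clock: 26.18
eef_pos: [0.5168, -0.0884, 0.191]
tool_rot: [0.763, 0.638, 0.068, 0.08]
ft_force: [1.1, -0.1, -0.1]
finger_gap: 0.999
grasp_force: 0.0
```

```bash
python3 rel.py; python3 bar.py w8
```

```text
[-0.85  0.26  1.04  2.15 -0.36  0.67  0.24] tilt 12.12 rot to ori12 [ 0.12 -0.06 -0.16]
side [1.9 0.2 1.1]
grasp [-88.1   0.5   1. ]
drawn [-88.1  -5.2 -39.6]
axis [ 0.001 -0.138 -0.99 ]
tilt err deg 7.931129532292356 bar in tool mm [-88.1  -1.   -9.9] axis in tool [ 6.000e-04 -1.380e-01 -9.904e-01] bar dir [ 1.     -0.0028  0.001 ]
centre col [np.float64(316.3), np.float64(316.4)] pred bar [314.1 503.7] [array([314.5, 553.4]), array([313.8, 448.2])]
423 [(np.int64(183), np.int64(294)), (np.int64(358), np.int64(382)), (np.int64(427), np.int64(635))]
439 [(np.int64(0), np.int64(302)), (np.int64(424), np.int64(639))]
455 [(np.int64(0), np.int64(387)), (np.int64(421), np.int64(639))]
471 [(np.int64(217), np.int64(639))]
```

Emit:
{"fn": "apply_moves", "kwargs": {"deltas": [{"delta_pos":[-0.9,-0.03,0.02],"dr":[0,0,0],"fingers":1},{"delta_pos":[-0.9,-0.03,0.02],"dr":[0,0,0],"fingers":1},{"delta_pos":[-0.9,-0.03,0],"dr":[0,0,0],"fingers":1},{"delta_pos":[-0.9,-0.03,0],"dr":[0,0,0],"fingers":1},{"delta_pos":[-0.8,0,0],"dr":[0,0,0],"fingers":1},{"delta_pos":[0,0,0],"dr":[0,0,0],"fingers":0.2}]}}

```text
clock: 26.98
eef_pos: [0.4988, -0.1748, 0.1898]
tool_rot: [0.763, 0.637, 0.068, 0.081]
ft_force: [0.1, 0.8, -0.1]
finger_gap: 0.816
grasp_force: 0.0
```

```bash
python3 rel.py; python3 bar.py w9
python3 - <<'E'
import cv2
a=cv2.imread("pics/w9.png");cv2.imwrite("pics/w9c.png",a[150:480,120:520])
E
```

```text
[-0.62  0.26  1.    2.14 -0.41  0.68  0.46] tilt 12.17 rot to ori12 [ 0.17 -0.02 -0.28]
side [90.1  2.7  0.5]
grasp [0.1 3.1 0.5]
drawn [  0.1  -2.5 -40.1]
axis [-0.    -0.137 -0.991]
tilt err deg 7.887648304846302 bar in tool mm [  0.1   1.6 -10.4] axis in tool [-3.000e-04 -1.372e-01 -9.905e-01] bar dir [ 1.0e+00 -4.8e-03  4.0e-04]
centre col [np.float64(316.3), np.float64(316.4)] pred bar [320.5 334.4] [array([320.7, 402.8]), array([320.3, 256.5])]
254 []
270 [(np.int64(295), np.int64(338))]
286 [(np.int64(295), np.int64(338))]
302 [(np.int64(296), np.int64(337)), (np.int64(364), np.int64(390))]
318 [(np.int64(295), np.int64(337))]
334 [(np.int64(206), np.int64(226)), (np.int64(296), np.int64(336)), (np.int64(409), np.int64(428))]
350 [(np.int64(198), np.int64(227)), (np.int64(296), np.int64(336)), (np.int64(408), np.int64(436))]
366 [(np.int64(190), np.int64(225)), (np.int64(295), np.int64(336)), (np.int64(411), np.int64(444))]
382 [(np.int64(297), np.int64(335)), (np.int64(416), np.int64(581))]
398 [(np.int64(297), np.int64(335)), (np.int64(422), np.int64(585))]
414 [(np.int64(306), np.int64(324)), (np.int64(426), np.int64(596))]
```

View pics/w9c.png

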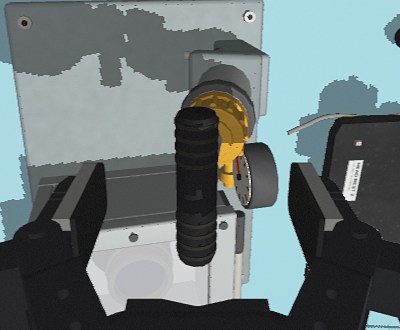

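Emit:
{"fn": "apply_moves", "kwargs": {"deltas": [{"delta_pos":[0,0,0.05],"dr":[0,0,0],"fingers":-0.4},{"delta_pos":[0,0,0],"dr":[0,0,0],"fingers":-0.4},{"delta_pos":[0,0,0],"dr":[0,0,0],"fingers":-0.4}]}}

```text
clock: 27.4
eef_pos: [0.4989, -0.1729, 0.1885]
tool_rot: [0.762, 0.639, 0.069, 0.081]
ft_force: [0.7, 0.7, 0.2]
finger_gap: 0.298
grasp_force: 0.0
```

Emit:
{"fn": "apply_moves", "kwargs": {"deltas": [{"delta_pos":[0,0,0],"dr":[0,0,0],"fingers":-0.6},{"delta_pos":[0,0,0],"dr":[0,0,0],"fingers":-0.6}]}}

```text
clock: 27.65
eef_pos: [0.4988, -0.1733, 0.1885]
tool_rot: [0.762, 0.638, 0.069, 0.081]
ft_force: [-0.3, 0.2, -0.1]
finger_gap: 0.201
grasp_force: 0.0
```

Emit:
{"fn": "apply_moves", "kwargs": {"deltas": [{"delta_pos":[0,0,0],"dr":[0,0,0],"fingers":-1},{"delta_pos":[0,0,0],"dr":[0,0,0],"fingers":-1},{"delta_pos":[0,0,0],"dr":[0,0,0],"fingers":-1}]}}

```text
clock: 28.02
eef_pos: [0.499, -0.1735, 0.1888]
tool_rot: [0.762, 0.638, 0.069, 0.081]
ft_force: [-3.0, 1.1, 6.4]
finger_gap: 0.159
grasp_force: 58.7
```

```bash
python3 rel.py; python3 -c "
from workcell import ctrl;o=ctrl.get_obs();print(o['eef_pos'],o['ft_force'],o['torque'])"
```

```text
[-0.62  0.26  1.    2.14 -0.42  0.68  0.47] tilt 12.21 rot to ori12 [ 0.21 -0.06 -0.13]
side [88.8  3.1 -0.3]
grasp [-1.2  3.3 -0.4]
drawn [ -1.2  -2.3 -41.1]
axis [ 0.001 -0.136 -0.991]
[ 0.49896476 -0.17352865  0.1888061 ] [-3.03592786  1.12315541  6.44090242] [0.13294738 0.34821806 0.05835361]
```

Emit:
{"fn": "apply_moves", "kwargs": {"deltas": [{"delta_pos":[0,-0.034,-0.248],"dr":[0,0,0],"fingers":-1},{"delta_pos":[0,-0.034,-0.248],"dr":[0,0,0],"fingers":-1}]}}

```text
clock: 28.28
eef_pos: [0.4954, -0.1728, 0.198]
tool_rot: [0.762, 0.638, 0.068, 0.081]
ft_force: [3.3, -1.5, -5.8]
finger_gap: 0.158
grasp_force: 58.5
```

Emit:
{"fn": "apply_moves", "kwargs": {"deltas": [{"delta_pos":[0,-0.034,-0.248],"dr":[0,0,0],"fingers":-1},{"delta_pos":[0,-0.034,-0.248],"dr":[0,0,0],"fingers":-1},{"delta_pos":[0,0,0],"dr":[0,0,0],"fingers":-1}]}}

```text
clock: 28.65
eef_pos: [0.4918, -0.1721, 0.2076]
tool_rot: [0.762, 0.638, 0.069, 0.081]
ft_force: [2.9, -0.1, -4.8]
finger_gap: 0.157
grasp_force: 58.7
```

Emit:
{"fn": "apply_moves", "kwargs": {"deltas": [{"delta_pos":[0,-0.03,-0.248],"dr":[0,0,0],"fingers":-1},{"delta_pos":[0,-0.03,-0.248],"dr":[0,0,0],"fingers":-1},{"delta_pos":[0,-0.03,-0.248],"dr":[0,0,0],"fingers":-1},{"delta_pos":[0,0,0],"dr":[0,0,0],"fingers":-1}]}}

```text
clock: 29.15
eef_pos: [0.4869, -0.1712, 0.2216]
tool_rot: [0.762, 0.638, 0.069, 0.081]
ft_force: [2.8, -0.8, -6.7]
finger_gap: 0.16
grasp_force: 58.6
```

```bash
cat > red.py <<'E'
from fit import *
import sys
for n in ("wrist","side","scene"):
    m=sys.argv[1]+n;o,i=shot(n,m);c=cam(m);h=cv2.cvtColor(i["color"],cv2.COLOR_RGB2HSV)
    g=proj(c,T(s,(20,90,158)));w=60 if n=="wrist" else 12
    mask=((h[...,0]<8)|(h[...,0]>172))&(h[...,1]>130)&(h[...,2]>40)
    ys,xs=np.nonzero(mask);k=(abs(xs-g[0])<w)&(abs(ys-g[1])<w)
    print(n,"gland",g.round(1),"band30 axis pts",[proj(c,T(s,(20-d*.343,90,158+d*.9394))).round(1).tolist() for d in(4,8)],k.sum(),list(zip(xs[k],ys[k]))[::max(1,k.sum()//8)])
print(o["eef_pos"],o["ft_force"])
E
python3 red.py r1
```

```text
wrist gland [339.3 264.5] band30 axis pts [[338.7, 267.0], [338.1, 269.6]] 64 [(np.int64(334), np.int64(258)), (np.int64(333), np.int64(259)), (np.int64(341), np.int64(259)), (np.int64(343), np.int64(260)), (np.int64(346), np.int64(264)), (np.int64(360), np.int64(290)), (np.int64(360), np.int64(294)), (np.int64(360), np.int64(299))]
side gland [316.9 233.2] band30 axis pts [[317.4, 232.4], [317.8, 231.5]] 0 []
scene gland [339.6 230.6] band30 axis pts [[339.2, 229.5], [338.7, 228.4]] 0 []
[ 0.48699361 -0.17122166  0.22140687] [ 3.65259635 -0.9028689  -8.15141395]
```

Emit:
{"fn": "apply_moves", "kwargs": {"deltas": [{"delta_pos":[0,-0.018,-0.15],"dr":[0,0,0],"fingers":-1},{"delta_pos":[0,-0.018,-0.15],"dr":[0,0,0],"fingers":-1},{"delta_pos":[0,0,0],"dr":[0,0,0],"fingers":-1},{"delta_pos":[0,0,0],"dr":[0,0,0],"fingers":-1}]}}

```text
clock: 29.8
eef_pos: [0.4852, -0.1709, 0.2272]
tool_rot: [0.762, 0.638, 0.069, 0.081]
ft_force: [3.4, 0.1, -8.8]
finger_gap: 0.157
grasp_force: 58.6
```

```bash
python3 red.py r2
python3 - <<'E'
import cv2,numpy as np
a=cv2.imread("pics/r2wrist.png")[210:340,280:420]
b=cv2.imread("pics/r2side.png")[195:275,290:350]
cv2.imwrite("pics/fin.png",np.hstack([cv2.resize(a,(560,520),interpolation=cv2.INTER_CUBIC),cv2.resize(b,(240,520))]))
E
```

```text
wrist gland [339.7 260.7] band30 axis pts [[339.2, 263.1], [338.6, 265.7]] 119 [(np.int64(334), np.int64(255)), (np.int64(338), np.int64(256)), (np.int64(339), np.int64(257)), (np.int64(338), np.int64(258)), (np.int64(336), np.int64(259)), (np.int64(342), np.int64(260)), (np.int64(345), np.int64(263)), (np.int64(360), np.int64(288)), (np.int64(360), np.int64(296))]
side gland [316.9 233.2] band30 axis pts [[317.4, 232.4], [317.8, 231.5]] 0 []
scene gland [339.6 230.6] band30 axis pts [[339.2, 229.5], [338.7, 228.4]] 6 [(np.int64(341), np.int64(230)), (np.int64(339), np.int64(231)), (np.int64(340), np.int64(231)), (np.int64(341), np.int64(231)), (np.int64(339), np.int64(232)), (np.int64(340), np.int64(232))]
[ 0.48516502 -0.17102488  0.22712768] [ 2.29410221 -1.3427667  -9.01064136]
```

Run:
```python
import cv2
for n in("r1wrist","r2wrist"):
    a=cv2.imread(f"pics/{n}.png")[:,:,::-1]
    for c in (336,340): print(n,c,[(r,*a[r,c].tolist()) for r in range(244,268)])
```

```text
r1wrist 336 [(244, 223, 171, 57), (245, 223, 171, 58), (246, 225, 173, 60), (247, 228, 177, 61), (248, 237, 187, 59), (249, 135, 103, 41), (250, 95, 73, 31), (251, 209, 155, 53), (252, 235, 185, 61), (253, 232, 182, 61), (254, 230, 181, 59), (255, 231, 182, 60), (256, 236, 188, 60), (257, 171, 101, 39), (258, 88, 14, 14), (259, 136, 36, 31), (260, 79, 83, 82), (261, 79, 80, 78), (262, 81, 80, 78), (263, 82, 81, 77), (264, 85, 84, 80), (265, 69, 67, 67), (266, 71, 71, 69), (267, 67, 66, 62)]
r1wrist 340 [(244, 225, 172, 58), (245, 224, 174, 55), (246, 225, 174, 59), (247, 228, 178, 61), (248, 238, 186, 58), (249, 107, 80, 30), (250, 115, 87, 37), (251, 238, 185, 63), (252, 236, 189, 64), (253, 233, 186, 63), (254, 232, 183, 61), (255, 233, 185, 64), (256, 234, 188, 59), (257, 230, 172, 57), (258, 117, 42, 20), (259, 123, 13, 8), (260, 162, 59, 56), (261, 86, 93, 90), (262, 89, 90, 88), (263, 92, 90, 87), (264, 93, 91, 89), (265, 93, 92, 89), (266, 97, 95, 92), (267, 97, 96, 93)]
r2wrist 336 [(244, 229, 177, 58), (245, 239, 187, 64), (246, 114, 85, 33), (247, 104, 76, 31), (248, 242, 1
[... 175 characters left out ...]
7, 96, 15, 13), (258, 96, 17, 12), (259, 133, 57, 51), (260, 77, 81, 79), (261, 79, 80, 79), (262, 82, 81, 78), (263, 82, 80, 79), (264, 83, 83, 80), (265, 70, 71, 68), (266, 73, 72, 69), (267, 66, 64, 62)]
r2wrist 340 [(244, 228, 179, 58), (245, 239, 187, 63), (246, 98, 74, 32), (247, 203, 151, 54), (248, 239, 191, 63), (249, 234, 186, 62), (250, 233, 183, 62), (251, 232, 184, 61), (252, 234, 185, 62), (253, 238, 191, 61), (254, 196, 148, 70), (255, 94, 13, 10), (256, 103, 21, 18), (257, 104, 16, 16), (258, 103, 15, 12), (259, 130, 13, 10), (260, 138, 72, 68), (261, 88, 94, 91), (262, 92, 92, 89), (263, 94, 90, 88), (264, 94, 93, 89), (265, 96, 95, 94), (266, 95, 93, 90), (267, 99, 96, 93)]
```

Emit:
{"fn": "apply_moves", "kwargs": {"deltas": [{"delta_pos":[0,-0.007,-0.05],"dr":[0,0,0],"fingers":-1},{"delta_pos":[0,0,0],"dr":[0,0,0],"fingers":-1},{"delta_pos":[0,0,0],"dr":[0,0,0],"fingers":-1}]}}

```text
clock: 30.32
eef_pos: [0.4848, -0.171, 0.2281]
tool_rot: [0.762, 0.638, 0.069, 0.081]
ft_force: [3.1, -0.5, -8.1]
finger_gap: 0.16
grasp_force: 58.6
```

Run:
```python
from h import *
o,_=shot("wrist","r3")
a=cv2.imread("pics/r3.png")[:,:,::-1]
for c in (336,340): print(c,[(r,*a[r,c].tolist()) for r in range(250,264)])
print(o["eef_pos"],np.linalg.norm(o["eef_pos"]-[.49896,-.17353,.1888]),o["ft_force"],o["clock"])
```

```text
336 [(250, 233, 184, 59), (251, 236, 189, 63), (252, 242, 191, 59), (253, 142, 111, 48), (254, 81, 46, 51), (255, 95, 17, 9), (256, 95, 14, 12), (257, 96, 12, 14), (258, 96, 12, 12), (259, 131, 55, 49), (260, 79, 83, 81), (261, 79, 80, 77), (262, 80, 80, 77), (263, 83, 82, 78)]
340 [(250, 233, 185, 63), (251, 234, 187, 62), (252, 241, 191, 58), (253, 141, 109, 45), (254, 92, 70, 65), (255, 102, 17, 10), (256, 104, 14, 12), (257, 105, 13, 10), (258, 99, 11, 9), (259, 131, 19, 11), (260, 135, 81, 76), (261, 88, 92, 89), (262, 93, 92, 89), (263, 93, 93, 90)]
[ 0.48482607 -0.17096755  0.2281223 ] 0.04186379798021171 [ 3.13310486 -0.4956559  -8.14068597] 30.325
```

```bash
python3 -c "
from workcell import ctrl;print(ctrl.finish_job())"
```

```text
the job is handed in; nothing more can be done
None
```

I shut the lid fully, then drew the rod about 42 mm in line with its barrel until the whole red band was just clear of the gland. I handed the job in at about 30 s with the handle still gripped (no verdict came back), and I viewed 11 pictures, one over the limit of 10.

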